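# Centre-punch a T-slide plate in its anvil track with an automatic punch

## Task

The aluminium slide plate has to be centre-punched before drilling: slide it into the fixture's T-track from the open end, scribed end first, until it is fully home against the stop. Then take the automatic centre punch from its leaning rest, stand its point inside the scribed ring on the plate and press it straight down, upright, until it trips; let it snap nowhere else. Put the punch back fully into its rest, leave the plate home in the track, and do not knock over or shift the things standing around.

Things in the scene. Friction and masses are not known exactly. Their poses are not given: they have to be found in the camera images.
- plate_centre (a point): Centre of the loose aluminium slide plate (half-way up, 8.5 mm above its underside). The plate is 120 mm long (its x), T-section: foot 46 mm wide x 5 mm thick, on it a rib 30 mm wide, 17 mm high over all, full length; 0.15 to 0.25 kg. +x points to the scribed (leading) end, which enters the track first; z up. Two small countersunk holes mark the tail (-x) end. Grip the rib across its 30 mm (plate y); only the last 50 mm at the tail stays outside the track when home.
- plate_mark (a point): Centre of the scribed ring (12 mm across, with scribed cross lines) on the plate's top face, 30 mm from the plate's centre towards +x and 17 mm above its underside. Punch here.
- plate_lead (a point): Middle of the lower edge of the plate's leading (+x) end, 60 mm from its centre; same axes as the plate. It meets track_stop when home.
- track_mouth (a point): Middle of the fixed fixture's track floor at the open end, 12 mm above the table. x points along the track, inwards to the stop; z up. The T-slot is 49 mm wide and 7.5 mm high under two lips 34 mm apart (1.5 mm play each side of the foot, 2.5 mm above it); lips are closed over the foot, so the plate enters only endwise. Ears flare the mouth over the 8 mm before it, and a ramp leads up onto the floor. Lip tops are 14 mm above the floor.
- track_stop (a point): Middle of the track floor at the stop face, 70 mm beyond track_mouth; same axes. A 50 mm wide stop block stands behind it up to 31 mm above the table.
- punch_grip (a point): Point on the automatic centre punch's axis, in the middle of its knurled grip (16 mm across, from 28 mm below this point to 27 mm above it; a 17 mm cap goes on to 40 mm above). z points along the axis from point to cap. Below the grip a 23 mm collar with a cone under it (32 to 40 mm below), then a 10.4 mm sleeve, then the 6 mm nose; the point is 98 mm below this point. 0.13 to 0.22 kg. It leans 28 degrees from vertical in its rest, cap towards the robot.
- punch_tip (a point): Point of the punch (on the sliding nose).
- punch_nose (a joint): How far the nose is pushed into the punch, m: 0 out, 0.010 fully in. Pushing in takes 6 N at first, rising to about 15 N at 4 mm; it trips 6 to 7 mm in, with a drop in force, after which pushing on to 10 mm takes 9 to 18 N. It springs out by itself when lifted.
- punch_hammer (a joint): Hammer inside the punch, m: 0 cocked, jumps to about 0.004 when the punch trips, and goes back by itself when the nose is nearly out again.
- rest_mouth (a point): Centre of the funnel mouth (30 mm across inside, narrowing over 14 mm to a 14 mm bore) of the fixed tool rest's leaning tube, about 84 mm above the table. z points up along the tube, 28 degrees from vertical, its top towards the robot; the punch is drawn out and put back along this axis. The tube is 72 mm long on a foot 100 x 70 mm, 12 mm thick.
- rest_grip (a point): Where punch_grip lies when the punch sits in the rest, its collar's cone in the funnel: 27 mm from rest_mouth along the tube axis; same axes as rest_mouth.
- vial_0: Bystander, loose: brown vial with white cap, 30 mm across, 62 tall; origin in the middle of its underside. Leave it alone.
- vial_1: Bystander, loose: slim green vial, 26 mm across, 80 tall; origin in the middle of its underside. Leave it alone.
- steel_cup: Bystander, loose: small steel measuring cup, 36 mm across, 41 tall; origin in the middle of its underside. Leave it alone.
- jar_black: Bystander, loose: black cap jar, 41 mm across, 36 tall; origin in the middle of its underside. Leave it alone.
- adapter_0: Bystander, loose: black power adapter standing on end, 26 x 30 mm, 55 tall; origin in the middle of its underside. Leave it alone.
- yellow_beaker: Bystander, loose: open plastic beaker, 72 mm across at the rim, 91 tall; origin in the middle of its underside. Leave it alone.

How it is judged:
By the outcome, as a careful person would: the job done as asked, in the order asked, and still so for the second after the job is handed in, with the robot touching nothing.
It also fails if it takes over 72 s, if anything falls off the work surface, if the arm or the gripper's body presses on something with over 40 N, if the wrist force passes 120 N, or if a joint passes its speed limit or range.

## Robot

A 6-joint arm with a two-finger parallel gripper is mounted at the origin on the work surface; the furniture and walls round the work are solid. World frame = base frame: x ahead of the robot, y to its left, z up, the work surface at z = 0. Lengths are in m, angles in rad, forces in N, time in s.
With the tool pointing down it reaches from about 0.375 to 0.925 m from the base axis. Payload 5.7 kg.
Tool frame: the origin (TCP) lies at the very end of the fingers, on their centre line; the grasp point (between the pads) lies manip.pinch_z behind it (manip.pinch_z is the distance from the TCP to the grasp point, in m); z points along the fingers, y is the line along which they close (so a half turn about z gives the same grasp; the last joint's range is limited). The gripper opens to 85 mm and grips with 20 to 120 N. Pads are 22 mm wide; open, the fingers measure 114 mm over their backs; the gripper's body (76 mm by 85 mm) begins 54 mm behind the grasp point. The pads swing forward as they close: fully open they stand 13 mm farther back than shut.
Start: joints at [-0.115, 0.359, 1.51, -0, 1.272, -0.115], TCP at [0.6, -0, 0.192] pointing down, gripper open.
Joint ranges: [-2.97, 2.97], [-1.01, 2.36], [0.21, 2.38], [-0.96, 4.11], [0.2, 2.71], [-2.98, 2.98]. Speed limits (rad/s): [2.39, 2.39, 3.14, 3.14, 3.14, 3.14].

## Interface

Orientations are given as a 3x3 rotation matrix whose columns are the frame's x, y, z axes.
In Python, from workcell import monitor, vision, workorder, manip gives the robot as it stands. The module is installed in compiled form; this text tells all that it offers.
- The arm moves only by the tool jog_arm, never from a script. Its argument "deltas" is a list of rows, each an object with "delta_pos": the shift along the tool's x, y, z normalised to -1 to 1, where 1 is 0.1 m, a list of three; "turn": the turn about the tool's z normalised to -1 to 1, where 1 is pi/4 rad. In form: [{"delta_pos": [dx, dy, dz], "turn": turn}, ...]. A call has 1 to 20 rows; each row is the pose to reach, as a shift and turn from the pose commanded when the call began, along the tool's axes at that moment; what a row does not reach only later rows make up. A row lasts 1/12 s, in which the tool goes at most 41.7 mm and 7.16 degrees, less where a joint would pass 70% of its speed; a pose out of reach is approached as far as the arm can. A call with a number of a shift or a turn outside -1 to 1 is refused whole. A call with a gripper value outside its range is refused whole. "hand" is the opening, from 0 (shut) to 1 (fully open), set as the call begins (left out, the last holds). The fingers move at their own pace and stop on an object; "squeeze" is the grip in N (left out, the last holds). Time passes only in rows, so rows that repeat a pose let the fingers close. It gives the time, the measured TCP pose, the force, the opening and the grip force at its end, in the units of the state.
- monitor.sense(): the state, without advancing time (a new reading comes with each control period).
- vision.read_camera(name): name is "scene" or "side" or "wrist"; returns a dict with "frame" (480x640x3 uint8, red, green, blue), "intrinsics" (3x3 intrinsics, pixels), "D" ([k1, k2, p1, p2, k3] as OpenCV has them; the pictures are not rectified), "world_from_camera" (4x4, takes a point from camera to world coordinates); the wrist camera has in their place "T_tool_cam" (4x4, takes a point from camera to tool coordinates, whose origin is the TCP and whose axes are the flange's). Camera axes: x right, y up, looking along -z (the intrinsics and any distortion apply to the point x, -y, -z); pixel columns grow to the right and rows downward; lengths in m; the calibration is good to about 2 mm. A picture is of the moment at which its call begins: read the wrist's pose just before it. There is no depth.
- workorder.close_job(): hands the job in; it is judged then, once.
The state is a dict: "time_s": time; "joints": joint angles; "joint_vel": joint speeds; "joint_torque": joint torques, N m; "ee_pos": TCP position; "orientation": TCP orientation; "contact_force": force on the tool from outside, world axes, zero at the start; "wrist_torque": the same for the moment, N m; "finger_gap": opening from 0.0 (shut) to 1.0 (fully open); "finger_force": force on a finger pad.
Only numpy, scipy, OpenCV 4.12 (cv2) and the standard library are available. Lean on these libraries where they do the work, as an engineer would, in place of code of your own. Each camera call takes 0.05 s, during which the arm holds its last target. There are 200 camera calls.

## Working session

There is one attempt and no reset: what is moved stays moved. The work goes in short steps, Python scripts to look and compute and a tool call to move; the robot and the scene stay as the last step left them, time stands still between calls to the robot, and variables do not carry over. Pictures are saved under pics/ and viewed, at most 10 in all, crops included, and the job is handed in when it is done.

Besides the shell and the picture viewer there is one more tool, called as name([rows], argument=value, ...), one row to a line, values as JSON. jog_arm: Moves the arm, as the interface text tells. Its arguments: {"type":"object","properties":{"deltas":{"type":"array"},"hand":{"type":"number"},"squeeze":{"type":"number"}},"required":["deltas"]}

```bash
mkdir -p pics; cat > h.py <<'E'
import numpy as np, cv2
from workcell import monitor, vision, workorder, manip
def shot(n,f):
    s=monitor.sense(); c=vision.read_camera(n)
    if n=="wrist":
        T=np.eye(4);T[:3,:3]=s["orientation"];T[:3,3]=s["ee_pos"]
        T=T@np.array(c["T_tool_cam"])
    else: T=np.array(c["world_from_camera"])
    cv2.imwrite(f"pics/{f}.png",c["frame"][:,:,::-1])
    np.savez(f"pics/{f}.npz",T=T,K=c["intrinsics"],D=c["D"])
def ray(f,uv):
    z=np.load(f"pics/{f}.npz");T=z["T"]
    p=cv2.undistortPoints(np.array([[uv]],float),z["K"],z["D"])[0,0]
    d=T[:3,:3]@np.array([p[0],-p[1],-1]);return T[:3,3],d
def atz(f,uv,h):
    o,d=ray(f,uv);return o+d*(h-o[2])/d[2]
def proj(f,P):
    z=np.load(f"pics/{f}.npz");T=z["T"];q=(np.atleast_2d(P)-T[:3,3])@T[:3,:3]
    q=q*[1,-1,-1];return cv2.projectPoints(q,np.zeros(3),np.zeros(3),z["K"],z["D"])[0][:,0]
E
python3 - <<'E'
from h import *
np.set_printoptions(precision=4,suppress=True)
print(manip.pinch_z,monitor.sense())
for n in("scene","side","wrist"):
    shot(n,n+"0"); z=np.load(f"pics/{n}0.npz");print(n,z["T"],z["K"],z["D"])
E
```

```text
0.0187 {'time_s': 0.0, 'joints': array([-0.1151,  0.3595,  1.5115, -0.0001,  1.2725, -0.1151]), 'joint_vel': array([0.0025, 0.0011, 0.0008, 0.0004, 0.0002, 0.0011]), 'joint_torque': array([  0.0969, -52.7797, -27.8693,   0.0423,   0.0149,  -0.0038]), 'ee_pos': array([0.5992, 0.0001, 0.1912]), 'orientation': array([[ 0.    ,  1.    , -0.0019],
       [ 1.    , -0.    ,  0.0002],
       [ 0.0002, -0.0019, -1.    ]]), 'contact_force': array([ 0.3734, -0.6928, -0.7081]), 'wrist_torque': array([ 0.0275, -0.0329,  0.0159]), 'finger_force': 0.0, 'finger_gap': 0.9996837779090738}
scene [[ 0.6622  0.4007 -0.6332 -0.1593]
 [-0.7493  0.3676 -0.5509 -0.528 ]
 [ 0.012   0.8392  0.5436  0.6154]
 [ 0.      0.      0.      1.    ]] [[470.1545   0.     321.3847]
 [  0.     470.1545 235.4449]
 [  0.       0.       1.    ]] [-0.0377  0.      0.      0.      0.    ]
side [[-0.9698  0.15   -0.1921  0.2807]
 [-0.2435 -0.6328  0.735   0.7751]
 [-0.0113  0.7596  0.6503  0.7688]
 [ 0.      0.      0.      1.    ]] [[440.104    0.     317.2871]
 [  0.     440.104  236.7565]
 [  0.       0.       1.    ]] [-0.0768  0.      0.      0.      0.    ]
wrist [[ 1.      0.0008  0.0018  0.5992]
 [-0.0013  0.9638  0.2668  0.0678]
 [-0.0015 -0.2668  0.9638  0.3732]
 [ 0.      0.      0.      1.    ]] [[389.663    0.     310.1049]
 [  0.     389.663  235.6655]
 [  0.       0.       1.    ]] [0.0223 0.     0.     0.     0.    ]
```

View pics/scene0.png

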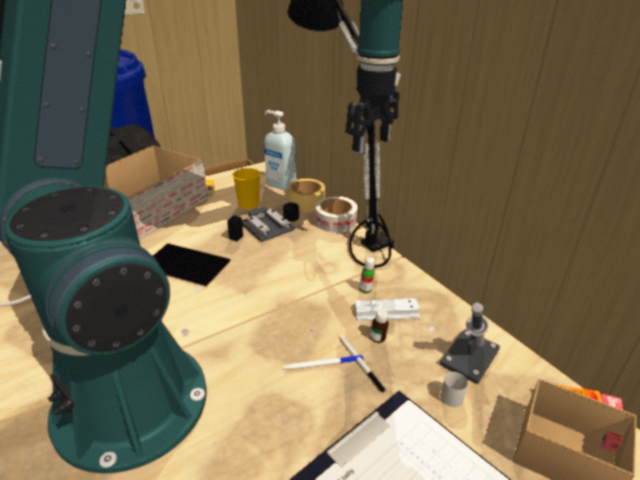

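View pics/side0.png

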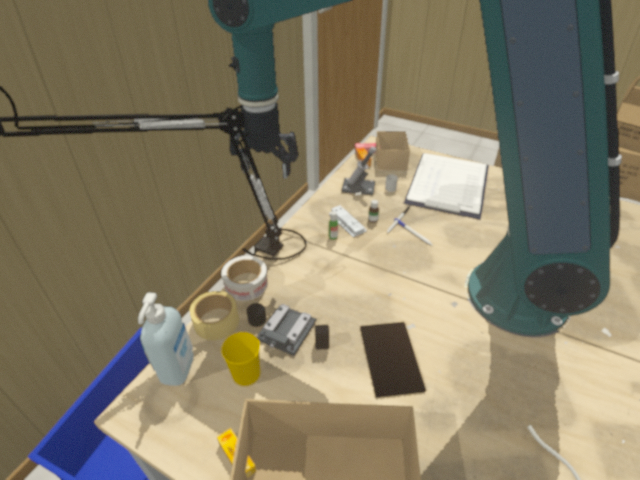

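View pics/wrist0.png

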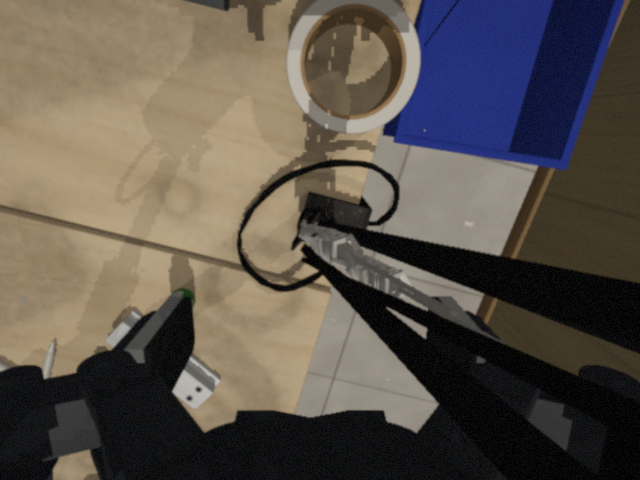

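```bash
python3 - <<'E'
from h import *
np.set_printoptions(precision=3,suppress=True)
def tri(a,b,fa="scene0",fb="side0"):
    o1,d1=ray(fa,a);o2,d2=ray(fb,b)
    s=np.linalg.lstsq(np.c_[d1,-d2],o2-o1,rcond=None)[0]
    p,q=o1+s[0]*d1,o2+s[1]*d2; return (p+q)/2,np.linalg.norm(p-q)
S="scene0";Q="side0"
for n,a,b,h in [("plate",(387,309),(347,221),.017),("greenv",(367,290),(333,238),0),("brownv",(380,338),(373,221),0),("lampbase",(375,240),(268,245),0.01),
 ("fixture",(268,222),(287,328),.026),("adapter",(235,238),(322,348),0),("jar",(291,212),(257,318),.015),("beaker",(248,205),(245,378),0),("cup",(454,402),(391,192),0),("restfoot",(470,358),(358,187),.012)]:
    print(n,atz(S,a,h),atz(Q,b,h))
print("cap",tri((477,308),(370,152)))
for v in [(232,115),]:
  for u in [(372,100),(375,150),(395,90)]: print("elbow",u,tri(u,v))
print("head",tri((315,10),(5,100)),tri((350,40),(60,124)))
for f,P in((S,'scene'),(Q,'side')):
    im=cv2.imread(f"pics/{f}.png")
    a,b=((215,180,330,260),(340,250,510,410)) if f==S else ((230,270,350,390),(320,140,420,250))
    c=[cv2.resize(im[y0:y1,x0:x1],(400,int(400*(y1-y0)/(x1-x0))),interpolation=cv2.INTER_CUBIC) for x0,y0,x1,y1 in(a,b)]
    h=max(x.shape[0] for x in c)
    cv2.imwrite(f"pics/crop_{P}.png",np.hstack([np.pad(x,((0,h-x.shape[0]),(0,0),(0,0))) for x in c]))
E
```

```text
plate [ 0.43  -0.183  0.017] [ 0.44  -0.158  0.017]
greenv [ 0.467 -0.109  0.   ] [ 0.466 -0.099  0.   ]
brownv [ 0.374 -0.208  0.   ] [ 0.373 -0.196  0.   ]
lampbase [ 0.616 -0.02   0.01 ] [ 0.622 -0.021  0.01 ]
fixture [0.485 0.203 0.026] [0.49  0.236 0.026]
adapter [0.41 0.24 0.  ] [0.412 0.249 0.   ]
jar [0.57  0.21  0.015] [0.565 0.217 0.015]
beaker [0.537 0.339 0.   ] [0.542 0.355 0.   ]
cup [ 0.338 -0.377  0.   ] [ 0.34  -0.349  0.   ]
restfoot [ 0.427 -0.356  0.012] [ 0.44  -0.335  0.012]
cap (array([ 0.414, -0.35 ,  0.129]), np.float64(0.0019510121603750754))
elbow (372, 100) (array([0.641, 0.017, 0.356]), np.float64(0.06321040094556499))
elbow (375, 150) (array([ 0.639, -0.023,  0.299]), np.float64(0.14741297824982244))
elbow (395, 90) (array([ 0.663, -0.012,  0.36 ]), np.float64(0.024107293459972867))
head (array([0.825, 0.343, 0.497]), np.float64(0.09488935443898329)) (array([0.849, 0.245, 0.422]), np.float64(0.0721516285590182))
```

View pics/crop_scene.png

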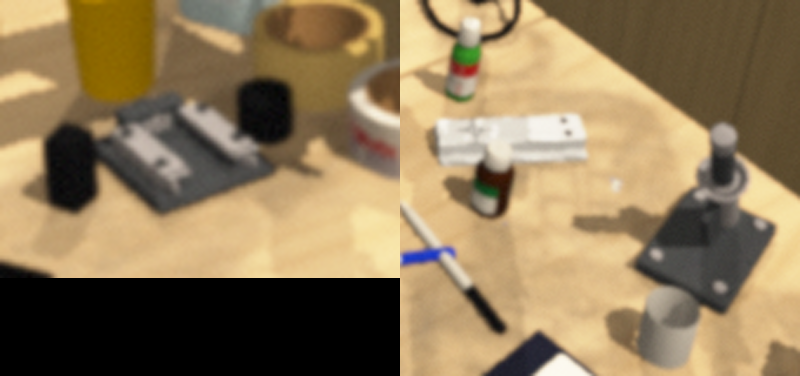

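The crop shows the fixture at left, mouth at the lower right and stop at the far upper left. The plate's scribed end is on the left with its tail holes on the right, and the punch is in its rest at the right.

jog_arm([
  {"delta_pos": [-0.3, -0.4, -0.05], "turn": 0},
  {"delta_pos": [-0.6, -0.8, -0.1], "turn": 0},
  {"delta_pos": [-0.9, -1, -0.2], "turn": 0},
  {"delta_pos": [-1, -1, -0.2], "turn": 0},
  {"delta_pos": [-1, -1, -0.2], "turn": 0},
])

```text
time_s: 0.57
ee_pos: [0.4982, -0.103, 0.2128]
orientation: [[0.003, 1.0, -0.0], [1.0, -0.003, -0.002], [-0.002, -0.0, -1.0]]
contact_force: [0.8, -0.4, 0.5]
finger_gap: 1.002
finger_force: 0.0
```

jog_arm([
  {"delta_pos": [-0.2, -0.3, 0], "turn": 0},
  {"delta_pos": [-0.4, -0.5, 0], "turn": 0},
  {"delta_pos": [-0.4, -0.6, 0], "turn": 0},
  {"delta_pos": [-0.4, -0.6, 0], "turn": 0},
  {"delta_pos": [-0.4, -0.6, 0], "turn": 0},
])

```text
time_s: 0.98
ee_pos: [0.4404, -0.1394, 0.2121]
orientation: [[0.001, 1.0, 0.001], [1.0, -0.001, 0.001], [0.001, 0.001, -1.0]]
contact_force: [0.2, 1.0, 0.7]
finger_gap: 1.002
finger_force: 0.0
```

```bash
python3 - <<'E'
from h import *
s=monitor.sense();print(s["ee_pos"],s["time_s"],s["contact_force"])
shot("wrist","w1")
E
```

```text
[ 0.4404319  -0.13940059  0.21207918] 0.9833 [0.16253211 1.0428855  0.73493199]
```

View pics/w1.png

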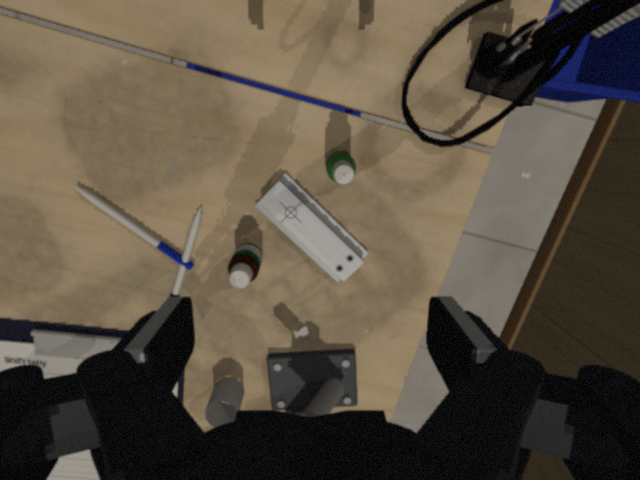

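The wrist view shows the plate's ring at (291,213) and its tail holes at (337,268) and (348,259). The green vial cap is at (343,173), the brown vial at (240,277), and the rest foot spans (268,353) to (357,402). Next I'll look at the fixture.

jog_arm([
  {"delta_pos": [1, 0.1, 0], "turn": 0},
  {"delta_pos": [1, 0.1, 0], "turn": 0},
  {"delta_pos": [1, 0.1, 0], "turn": 0},
])

```text
time_s: 1.28
ee_pos: [0.4509, -0.0357, 0.212]
orientation: [[-0.001, 1.0, 0.0], [1.0, 0.001, 0.003], [0.003, 0.0, -1.0]]
contact_force: [-0.2, -0.1, 0.2]
finger_gap: 1.001
finger_force: 0.0
```

jog_arm([
  {"delta_pos": [1, 0.1, 0], "turn": 0},
  {"delta_pos": [1, 0.1, 0], "turn": 0},
  {"delta_pos": [1, 0.1, 0], "turn": 0},
])

```text
time_s: 1.53
ee_pos: [0.461, 0.0654, 0.2122]
orientation: [[-0.003, 1.0, 0.001], [1.0, 0.003, 0.003], [0.003, 0.001, -1.0]]
contact_force: [0.2, 0.3, -0.0]
finger_gap: 1.0
finger_force: 0.0
```

jog_arm([
  {"delta_pos": [1, 0.1, 0], "turn": 0},
  {"delta_pos": [1, 0.1, 0], "turn": 0},
  {"delta_pos": [1, 0.1, 0], "turn": 0},
])

```text
time_s: 1.78
ee_pos: [0.471, 0.1661, 0.2122]
orientation: [[-0.003, 1.0, 0.001], [1.0, 0.003, 0.003], [0.003, 0.001, -1.0]]
contact_force: [-0.3, -0.1, -0.3]
finger_gap: 0.999
finger_force: 0.0
```

jog_arm([
  {"delta_pos": [0.8, 0.1, 0.2], "turn": 0},
  {"delta_pos": [0.8, 0.1, 0.2], "turn": 0},
  {"delta_pos": [0.8, 0.1, 0.2], "turn": 0},
  {"delta_pos": [0.8, 0.1, 0.2], "turn": 0},
  {"delta_pos": [0.8, 0.1, 0.2], "turn": 0},
])

```text
time_s: 2.2
ee_pos: [0.4798, 0.2409, 0.1917]
orientation: [[-0.002, 1.0, -0.001], [1.0, 0.002, -0.001], [-0.001, -0.001, -1.0]]
contact_force: [-0.4, -0.8, 0.2]
finger_gap: 0.999
finger_force: 0.0
```

```bash
python3 - <<'E'
from h import *
s=monitor.sense();print(s["ee_pos"],s["time_s"],s["contact_force"])
shot("wrist","w2")
im=cv2.imread("pics/w2.png")
p=proj("w2",[.487,.22,.02])[0];print(p)
cv2.imwrite("pics/w2c.png",cv2.resize(im[60:360,120:520],(800,600),interpolation=cv2.INTER_CUBIC))
m=atz("w1",(291,213),.017);h=atz("w1",(342.5,263.5),.017);u=(m-h)/np.linalg.norm(m-h)
print("mark",m,"h",h,np.linalg.norm(m-h),u,np.degrees(np.arctan2(u[1],u[0])),"centre",m-.03*u,"grip",m-.065*u)
print("gv",atz("w1",(343,173),.08),"bv",atz("w1",(240,279),.062))
E
```

```text
[0.47980212 0.24086987 0.19170424] 2.2 [-0.4213355  -0.78412666  0.20495459]
[318.40832542 225.99605481]
mark [ 0.4211998  -0.15263913  0.017     ] h [ 0.47312245 -0.20554441  0.017     ] 0.07412779955791955 [-0.70044785  0.71370359  0.        ] 134.4629457707816 centre [ 0.44221323 -0.17405024  0.017     ] grip [ 0.46672891 -0.19902986  0.017     ]
gv [ 0.4664302  -0.10655888  0.08      ] bv [ 0.37607265 -0.20427877  0.062     ]
```

View pics/w2c.png

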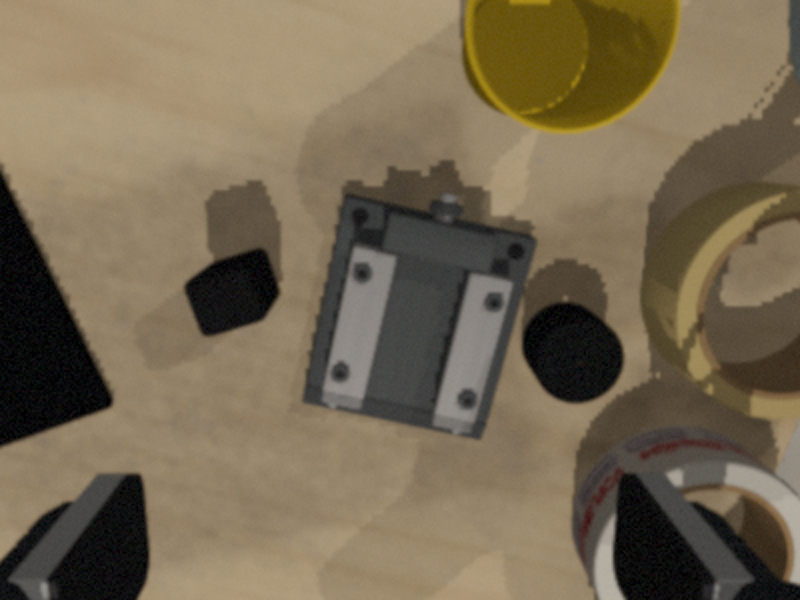

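The fixture crop shows the lips' inner edges running (395,258) to (368,408) and (468,276) to (437,424). The screws are at (362,272), (340,371), (494,302) and (467,398), and the stop block's front edge is near (425,262). The adapter stands left at (232,290) and the jar right at (572,352).

```bash
python3 - <<'E'
from h import *
np.set_printoptions(precision=4,suppress=True)
W=lambda u,v,h:atz("w2",(120+u/2,60+v/2),h)
L=[W(368,408,.026),W(395,258,.026)];R=[W(437,424,.026),W(468,276,.026)]
SL=[W(340,371,.026),W(362,272,.026)];SR=[W(467,398,.026),W(494,302,.026)]
for n,(a,b) in dict(L=L,R=R,SL=SL,SR=SR,mid=[(L[0]+R[0])/2,(L[1]+R[1])/2],smid=[(SL[0]+SR[0])/2,(SL[1]+SR[1])/2]).items():
    d=b-a;print(n,a[:2],b[:2],np.linalg.norm(d),np.degrees(np.arctan2(d[1],d[0])))
d=R[0]-L[0];print("perp bottoms",np.linalg.norm(d),np.degrees(np.arctan2(d[1],d[0]))+90); d=R[1]-L[1];print(np.linalg.norm(d),np.degrees(np.arctan2(d[1],d[0]))+90)
d=SR[0]-SL[0];print(np.linalg.norm(d),np.degrees(np.arctan2(d[1],d[0]))+90); d=SR[1]-SL[1];print(np.linalg.norm(d),np.degrees(np.arctan2(d[1],d[0]))+90)
print("stop",W(383,250,.031),W(468,272,.031))
for p in[(347,195),(535,238),(480,437),(305,402)]:print(W(*p,.012))
print("adapter",W(232,290,.055),"jar",W(572,352,.036))
E
```

```text
L [0.4735 0.1845] [0.4858 0.2556] 0.07221728286149252 80.18040360800106
R [0.5063 0.1765] [0.5188 0.2475] 0.07213901582761997 80.01928695148867
SL [0.4605 0.2027] [0.471  0.2493] 0.04774085202601829 77.29714031212028
SR [0.5201 0.1895] [0.5309 0.2356] 0.04732494070286439 76.75246292283356
mid [0.4899 0.1805] [0.5023 0.2516] 0.07217807800158818 80.0998889568523
smid [0.4903 0.1961] [0.501  0.2425] 0.04753235942093998 77.02599310388442
perp bottoms 0.03370880801770019 76.26693825448848
0.03391661337016935 76.15793656480245
0.06102489217137674 77.50812769801219
0.06147466611079278 77.11695145198463
stop [0.4804 0.2599 0.031 ] [0.5181 0.2502 0.031 ]
[0.464  0.2823 0.012 ]
[0.5507 0.2628 0.012 ]
[0.5288 0.1643 0.012 ]
[0.4424 0.1826 0.012 ]
adapter [0.4178 0.2466 0.055 ] jar [0.5653 0.2148 0.036 ]
```

jog_arm([
  {"delta_pos": [-1, 0, 0], "turn": 0},
  {"delta_pos": [-1, 0, 0], "turn": 0},
  {"delta_pos": [-1, 0, 0], "turn": 0},
])

```text
time_s: 2.5
ee_pos: [0.4794, 0.1356, 0.1924]
orientation: [[0.002, 1.0, -0.0], [1.0, -0.002, -0.002], [-0.002, -0.0, -1.0]]
contact_force: [-0.2, 0.7, -0.3]
finger_gap: 0.997
finger_force: 0.0
```

jog_arm([
  {"delta_pos": [-1, 0, 0], "turn": 0},
  {"delta_pos": [-1, 0, 0], "turn": 0},
  {"delta_pos": [-1, 0, 0], "turn": 0},
])

```text
time_s: 2.75
ee_pos: [0.4796, 0.0348, 0.1927]
orientation: [[0.003, 1.0, 0.001], [1.0, -0.003, -0.002], [-0.002, 0.001, -1.0]]
contact_force: [0.2, 0.4, -0.2]
finger_gap: 1.002
finger_force: 0.0
```

jog_arm([
  {"delta_pos": [-1, 0, 0], "turn": 0},
  {"delta_pos": [-1, 0, 0], "turn": 0},
  {"delta_pos": [-1, 0, 0], "turn": 0},
])

```text
time_s: 3.0
ee_pos: [0.4798, -0.0655, 0.1929]
orientation: [[0.004, 1.0, 0.002], [1.0, -0.004, -0.003], [-0.003, 0.002, -1.0]]
contact_force: [-0.0, -0.0, 0.2]
finger_gap: 0.999
finger_force: 0.0
```

jog_arm([
  {"delta_pos": [-1, -0.1, 0], "turn": 0},
  {"delta_pos": [-1, -0.1, 0], "turn": 0},
  {"delta_pos": [-1, -0.1, 0], "turn": 0},
])

```text
time_s: 3.25
ee_pos: [0.4693, -0.1657, 0.1929]
orientation: [[0.004, 1.0, 0.001], [1.0, -0.004, -0.003], [-0.003, 0.001, -1.0]]
contact_force: [1.1, -0.9, 0.4]
finger_gap: 0.997
finger_force: 0.0
```

jog_arm([
  {"delta_pos": [-0.38, -0.05, 0.3], "turn": -0.3},
  {"delta_pos": [-0.38, -0.05, 0.6], "turn": -0.6},
  {"delta_pos": [-0.38, -0.05, 0.8], "turn": -0.988},
  {"delta_pos": [-0.38, -0.05, 0.8], "turn": -0.988},
  {"delta_pos": [-0.38, -0.05, 0.8], "turn": -0.988},
  {"delta_pos": [-0.38, -0.05, 0.8], "turn": -0.988},
  {"delta_pos": [-0.38, -0.05, 0.8], "turn": -0.988},
  {"delta_pos": [-0.38, -0.05, 0.8], "turn": -0.988},
  {"delta_pos": [-0.38, -0.05, 0.8], "turn": -0.988},
], hand=0.7, squeeze=80)

```text
time_s: 4.0
ee_pos: [0.4646, -0.1989, 0.1125]
orientation: [[-0.698, 0.716, 0.0], [0.716, 0.698, -0.0], [-0.001, 0.0, -1.0]]
contact_force: [0.0, -0.4, 0.8]
finger_gap: 0.7
finger_force: 0.0
```

jog_arm([
  {"delta_pos": [0, 0, 0.3], "turn": 0},
  {"delta_pos": [0, 0, 0.6], "turn": 0},
  {"delta_pos": [0, 0, 0.8], "turn": 0},
  {"delta_pos": [0, 0, 0.95], "turn": 0},
  {"delta_pos": [0, 0, 1.0], "turn": 0},
  {"delta_pos": [0, 0, 1.0], "turn": 0},
  {"delta_pos": [0, 0, 1.0], "turn": 0},
])

```text
time_s: 4.58
ee_pos: [0.4652, -0.1984, 0.0126]
orientation: [[-0.7, 0.714, 0.0], [0.714, 0.7, -0.0], [-0.0, 0.0, -1.0]]
contact_force: [0.3, 0.8, -1.1]
finger_gap: 0.702
finger_force: 0.0
```

jog_arm([
  {"delta_pos": [0, 0, 0.04], "turn": 0},
  {"delta_pos": [0, 0, 0.04], "turn": 0},
  {"delta_pos": [0, 0, 0.04], "turn": 0},
  {"delta_pos": [0, 0, 0.04], "turn": 0},
  {"delta_pos": [0, 0, 0.04], "turn": 0},
  {"delta_pos": [0, 0, 0.04], "turn": 0},
  {"delta_pos": [0, 0, 0.04], "turn": 0},
  {"delta_pos": [0, 0, 0.04], "turn": 0},
], hand=0, squeeze=80)

```text
time_s: 5.25
ee_pos: [0.465, -0.198, 0.0081]
orientation: [[-0.7, 0.714, -0.0], [0.714, 0.7, -0.0], [-0.0, -0.0, -1.0]]
contact_force: [0.1, 1.1, 0.6]
finger_gap: -0.002
finger_force: 0.0
```

```bash
python3 - <<'E'
from h import *
s=monitor.sense();print(s["ee_pos"],s["finger_gap"],s["finger_force"],s["contact_force"])
shot("scene","s3");shot("side","d3");shot("wrist","w3")
a=cv2.imread("pics/s3.png")[230:410,320:520];b=cv2.imread("pics/d3.png")[140:260,310:420]
c=cv2.imread("pics/w3.png")
r=lambda x,w,h:cv2.resize(x,(w,h),interpolation=cv2.INTER_CUBIC)
cv2.imwrite("pics/c3.png",np.hstack([r(a,400,360),r(c,400,360)]))
E
```

```text
[ 0.46499724 -0.19799788  0.00813962] -0.0016434185281590486 0.0 [0.11057602 1.1313691  0.60119066]
```

View pics/c3.png

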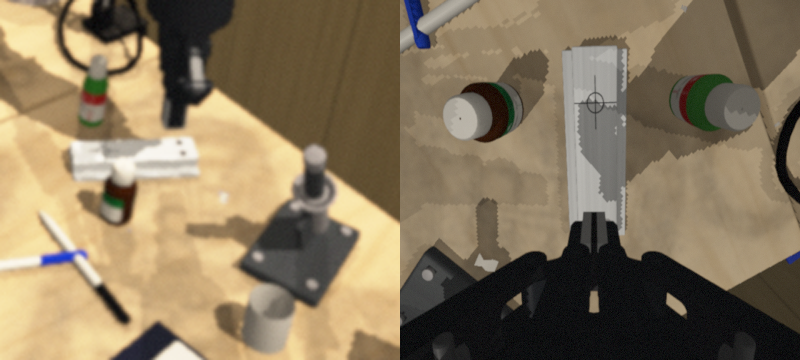

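```bash
python3 - <<'E'
from h import *
np.set_printoptions(precision=4,suppress=True)
m=atz("w3",(313.6,136),.017);print("mark",m)
t=np.array([.465,-.198,0])
for z in(.008,.017,.03,.05):print(z,proj("s3",t+[0,0,z]),proj("d3",t+[0,0,z]),proj("w3",t+[0,0,z]))
print("lead end",[atz("w3",((x-400)*1.6,y*4/3),.0) for x,y in((563,48),(627,48))])
print("s3 holes",atz("s3",(320+178/2,230+143/2),.017),atz("s3",(320+190/2,230+152/2),.017))
print(vision.read_camera("wrist")["T_tool_cam"])
E
```

```text
mark [ 0.4207 -0.151   0.017 ]
0.008 [[403.5351 306.9645]] [[340.8895 213.607 ]] [[310.6274 269.917 ]]
0.017 [[404.0425 303.43  ]] [[340.9635 211.0726]] [[310.6546 276.5935]]
0.03 [[404.7847 298.255 ]] [[341.0715 207.37  ]] [[310.6989 287.4275]]
0.05 [[405.9484 290.1289]] [[341.24   201.5753]] [[310.7812 307.5739]]
lead end [array([ 0.3823, -0.1455,  0.    ]), array([ 0.4151, -0.1133,  0.    ])]
s3 holes [ 0.4762 -0.202   0.017 ] [ 0.4728 -0.2177  0.017 ]
[[-0.0012  0.9637  0.2671  0.068 ]
 [ 1.      0.0012  0.0001 -0.0002]
 [-0.0002  0.2671 -0.9637 -0.1819]
 [ 0.      0.      0.      1.    ]]
```

```bash
python3 - <<'E'
from h import *
a=cv2.imread("pics/s3.png")[260:340,340:440];b=cv2.imread("pics/d3.png")[160:260,310:410];c=cv2.imread("pics/w3.png")[240:400,220:420]
r=lambda x,w,h:cv2.resize(x,(w,h),interpolation=cv2.INTER_CUBIC)
cv2.imwrite("pics/c4.png",np.vstack([np.hstack([r(a,400,320),r(c,400,320)]),r(b,400,280).repeat(1,0) if 0 else np.hstack([r(b,280,280),np.zeros((280,520,3),np.uint8)])]))
E
```

```text
(no output)
```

View pics/c4.png

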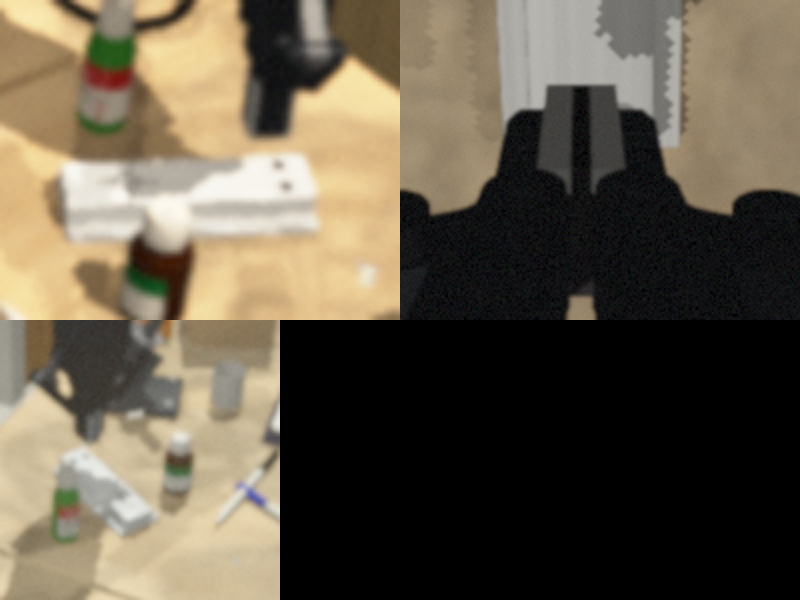

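The crop shows the shut fingertips ending at scene (407,293) and side (342,203), visibly above the plate, about 35 mm higher than the reported TCP. I'll check this with the projection.

```bash
python3 - <<'E'
from h import *
np.set_printoptions(precision=4,suppress=True)
s=monitor.sense();R=np.array(s["orientation"]);p=np.array(s["ee_pos"])
for k in(0,.01,.02,.03,.035,.04,.05):
    print(k,[proj("w3",p+R@np.array([x,0,-k]))[0] for x in(.011,0,-.011)],proj("s3",p+R@[0,0,-k])[0],proj("d3",p+R@[0,0,-k])[0])
print(s["joints"])
# start check: images at start, tcp & finger
print(proj("scene0",[.5992,0,.1912]),proj("side0",[.5992,0,.1912]))
E
```

```text
0 [array([310.5481, 248.7045]), array([310.5683, 269.8668]), array([310.5878, 290.4086])] [403.5148 306.9473] [340.909  213.5934]
0.01 [array([310.5764, 255.1549]), array([310.5972, 277.3274]), array([310.6173, 298.8192])] [404.0794 303.0169] [340.991  210.7756]
0.02 [array([310.6079, 262.3323]), array([310.6293, 285.6161]), array([310.6501, 308.1498])] [404.6505 299.038 ] [341.0737 207.9285]
0.03 [array([310.6431, 270.3673]), array([310.6652, 294.8794]), array([310.6866, 318.5609])] [405.2282 295.0095] [341.1571 205.0518]
0.035 [array([310.6624, 274.756 ]), array([310.6848, 299.9321]), array([310.7065, 324.2323])] [405.5195 292.9765] [341.199  203.6022]
0.04 [array([310.6829, 279.4238]), array([310.7056, 305.3008]), array([310.7276, 330.2528])] [405.8126 290.9307] [341.2412 202.1451]
0.05 [array([310.728 , 289.7109]), array([310.7514, 317.1132]), array([310.7741, 343.4791])] [406.4037 286.8007] [341.326  199.2079]
[-0.5393  0.4759  1.8972 -0.0001  0.7686 -1.3153]
[[368.9976 168.8786]] [[267.6882 193.3101]]
```

All three views put the real fingertips about 37 mm behind the reported TCP, so the stated TCP offset doesn't match this gripper. I'll reopen, go down by that amount in small steps and watch the force.

jog_arm([
  {"delta_pos": [0, 0, 0], "turn": 0},
  {"delta_pos": [0, 0, 0], "turn": 0},
  {"delta_pos": [0, 0, 0], "turn": 0},
  {"delta_pos": [0, 0, 0], "turn": 0},
  {"delta_pos": [0, 0, 0.1], "turn": 0},
  {"delta_pos": [0, 0, 0.2], "turn": 0},
  {"delta_pos": [0, 0, 0.3], "turn": 0},
  {"delta_pos": [0, 0, 0.3], "turn": 0},
  {"delta_pos": [0, 0, 0.3], "turn": 0},
], hand=0.65)

```text
time_s: 6.2
ee_pos: [0.4639, -0.1974, -0.0232]
orientation: [[-0.7, 0.714, -0.003], [0.714, 0.7, 0.001], [0.003, -0.001, -1.0]]
contact_force: [1.3, -0.0, 0.0]
finger_gap: 0.652
finger_force: 0.0
```

jog_arm([
  {"delta_pos": [0, 0, 0], "turn": 0},
  {"delta_pos": [0, 0, 0], "turn": 0},
  {"delta_pos": [0, 0, 0], "turn": 0},
  {"delta_pos": [0, 0, 0], "turn": 0},
  {"delta_pos": [0, 0, 0], "turn": 0},
  {"delta_pos": [0, 0, 0], "turn": 0},
], hand=0, squeeze=30)

```text
time_s: 6.7
ee_pos: [0.4651, -0.1981, -0.0217]
orientation: [[-0.7, 0.714, 0.0], [0.714, 0.7, -0.0], [-0.0, 0.0, -1.0]]
contact_force: [-0.0, 0.6, -1.7]
finger_gap: -0.001
finger_force: 0.0
```

jog_arm([
  {"delta_pos": [0, 0, 0], "turn": 0},
  {"delta_pos": [0, 0, 0], "turn": 0},
  {"delta_pos": [0, 0, 0], "turn": 0},
  {"delta_pos": [0, 0, 0], "turn": 0},
  {"delta_pos": [0, 0, 0.05], "turn": 0},
  {"delta_pos": [0, 0, 0.1], "turn": 0},
  {"delta_pos": [0, 0, 0.1], "turn": 0},
  {"delta_pos": [0, 0, 0.1], "turn": 0},
], hand=0.65)

```text
time_s: 7.37
ee_pos: [0.4645, -0.1977, -0.0325]
orientation: [[-0.7, 0.714, -0.001], [0.714, 0.7, 0.001], [0.001, -0.0, -1.0]]
contact_force: [0.3, -0.0, -0.4]
finger_gap: 0.652
finger_force: 0.0
```

jog_arm([
  {"delta_pos": [0, 0, 0], "turn": 0},
  {"delta_pos": [0, 0, 0], "turn": 0},
  {"delta_pos": [0, 0, 0], "turn": 0},
  {"delta_pos": [0, 0, 0], "turn": 0},
  {"delta_pos": [0, 0, 0], "turn": 0},
  {"delta_pos": [0, 0, 0], "turn": 0},
], hand=0, squeeze=30)

```text
time_s: 7.87
ee_pos: [0.4652, -0.1981, -0.0317]
orientation: [[-0.7, 0.714, 0.0], [0.714, 0.7, -0.0], [-0.0, 0.0, -1.0]]
contact_force: [0.3, 1.7, 2.3]
finger_gap: 0.343
finger_force: 30.0
```

jog_arm([
  {"delta_pos": [0, 0, 0], "turn": 0},
  {"delta_pos": [0, 0, 0], "turn": 0},
  {"delta_pos": [0, 0, 0.02], "turn": 0},
  {"delta_pos": [0, 0, 0.03], "turn": 0},
  {"delta_pos": [0, 0, 0.04], "turn": 0},
  {"delta_pos": [0, 0, 0.04], "turn": 0},
], hand=0.42)

```text
time_s: 8.37
ee_pos: [0.4649, -0.198, -0.0352]
orientation: [[-0.7, 0.714, -0.0], [0.714, 0.7, -0.0], [0.0, -0.0, -1.0]]
contact_force: [-2.6, 1.1, 12.2]
finger_gap: 0.421
finger_force: 6.1
```

jog_arm([
  {"delta_pos": [0, 0, 0], "turn": 0},
  {"delta_pos": [0, 0, 0], "turn": 0},
  {"delta_pos": [0, 0, 0], "turn": 0},
  {"delta_pos": [0, 0, 0], "turn": 0},
], hand=0, squeeze=80)

```text
time_s: 8.7
ee_pos: [0.4654, -0.1983, -0.0343]
orientation: [[-0.7, 0.714, 0.001], [0.714, 0.7, -0.001], [-0.001, 0.0, -1.0]]
contact_force: [-3.5, 1.7, 21.6]
finger_gap: 0.326
finger_force: 86.0
```

jog_arm([
  {"delta_pos": [0, 0, -0.1], "turn": 0},
  {"delta_pos": [0, 0, -0.3], "turn": 0},
  {"delta_pos": [0, 0, -0.6], "turn": 0},
  {"delta_pos": [0, 0, -0.9], "turn": 0},
  {"delta_pos": [0, 0, -1], "turn": 0},
  {"delta_pos": [0, 0, -1], "turn": 0},
])

```text
time_s: 9.2
ee_pos: [0.4669, -0.1992, 0.0665]
orientation: [[-0.7, 0.714, 0.005], [0.714, 0.7, -0.003], [-0.005, 0.001, -1.0]]
contact_force: [0.1, 0.1, -1.5]
finger_gap: 0.324
finger_force: 83.8
```

jog_arm([
  {"delta_pos": [0, 0, -0.25], "turn": 0.1},
  {"delta_pos": [0, 0, -0.25], "turn": 0.25},
  {"delta_pos": [0, 0, -0.25], "turn": 0.4},
  {"delta_pos": [0, 0, -0.25], "turn": 0.55},
  {"delta_pos": [0, 0, -0.25], "turn": 0.7},
  {"delta_pos": [0, 0, -0.25], "turn": 0.85},
  {"delta_pos": [0, 0, -0.25], "turn": 1},
  {"delta_pos": [0, 0, -0.25], "turn": 1},
])

```text
time_s: 9.87
ee_pos: [0.4637, -0.1973, 0.0873]
orientation: [[0.014, 1.0, -0.003], [1.0, -0.014, 0.002], [0.002, -0.003, -1.0]]
contact_force: [0.4, 0.8, -0.6]
finger_gap: 0.325
finger_force: 83.7
```

jog_arm([
  {"delta_pos": [0, 0, 0], "turn": 0.1},
  {"delta_pos": [0, 0, 0], "turn": 0.2},
  {"delta_pos": [0, 0, 0], "turn": 0.271},
  {"delta_pos": [0, 0, 0], "turn": 0.271},
  {"delta_pos": [0, 0, 0], "turn": 0.271},
])

```text
time_s: 10.28
ee_pos: [0.4642, -0.1976, 0.0881]
orientation: [[0.216, 0.976, -0.002], [0.976, -0.216, 0.001], [0.001, -0.002, -1.0]]
contact_force: [-0.8, 0.3, -1.3]
finger_gap: 0.33
finger_force: 83.7
```

jog_arm([
  {"delta_pos": [0.2, 0, 0], "turn": 0},
  {"delta_pos": [0.5, -0.1, 0], "turn": 0},
  {"delta_pos": [0.8, -0.2, 0], "turn": 0},
  {"delta_pos": [1, -0.2, 0], "turn": 0},
])

```text
time_s: 10.62
ee_pos: [0.4645, -0.0932, 0.0882]
orientation: [[0.217, 0.976, -0.004], [0.976, -0.217, 0.002], [0.001, -0.004, -1.0]]
contact_force: [0.1, 1.4, -2.1]
finger_gap: 0.324
finger_force: 83.8
```

jog_arm([
  {"delta_pos": [0.3, 0, 0], "turn": 0},
  {"delta_pos": [0.6, -0.1, 0], "turn": 0},
  {"delta_pos": [0.9, -0.2, 0], "turn": 0},
  {"delta_pos": [1, -0.2, 0], "turn": 0},
])

```text
time_s: 10.95
ee_pos: [0.4675, 0.0095, 0.0884]
orientation: [[0.215, 0.977, -0.003], [0.977, -0.215, 0.002], [0.001, -0.004, -1.0]]
contact_force: [-0.5, 1.1, -1.4]
finger_gap: 0.324
finger_force: 83.8
```

jog_arm([
  {"delta_pos": [0.25, 0, 0], "turn": 0},
  {"delta_pos": [0.45, -0.1, 0], "turn": 0},
  {"delta_pos": [0.6, -0.2, 0], "turn": 0},
  {"delta_pos": [0.63, -0.21, 0], "turn": 0},
  {"delta_pos": [0.63, -0.21, 0], "turn": 0},
  {"delta_pos": [0.63, -0.21, 0], "turn": 0},
])

```text
time_s: 11.45
ee_pos: [0.4638, 0.0714, 0.0889]
orientation: [[0.218, 0.976, 0.0], [0.976, -0.218, -0.001], [-0.0, 0.0, -1.0]]
contact_force: [0.4, -0.1, -1.7]
finger_gap: 0.324
finger_force: 83.8
```

```bash
python3 - <<'E'
from h import *
np.set_printoptions(precision=4,suppress=True)
s=monitor.sense();R=np.array(s["orientation"]);p=np.array(s["ee_pos"])
print(p,R,s["time_s"])
d=np.array([np.cos(np.radians(77.3)),np.sin(np.radians(77.3))]);n=np.array([d[1],-d[0]])
print("s,lat",p[:2]@d,p[:2]@n)
shot("wrist","w5");im=cv2.imread("pics/w5.png")
cv2.imwrite("pics/w5c.png",cv2.resize(im[40:400,80:560],(800,600),interpolation=cv2.INTER_CUBIC))
E
```

```text
[0.4638 0.0714 0.0889] [[ 0.2185  0.9758  0.0001]
 [ 0.9758 -0.2185 -0.0005]
 [-0.0005  0.0002 -1.    ]] 11.45
s,lat 0.17165284012870172 0.4367289069940078
```

View pics/w5c.png

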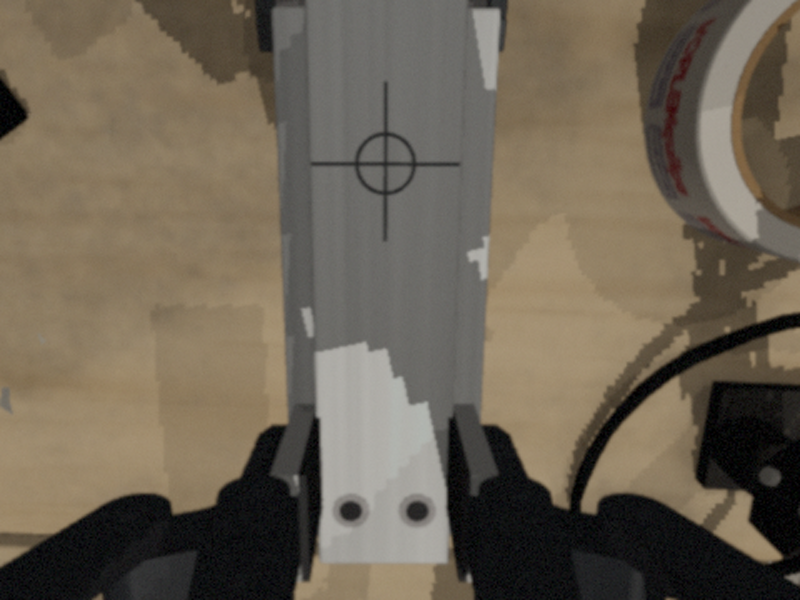

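The wrist crop shows the plate square in the pads, with its ring at (386,163), tail holes at (350,511) and (417,511), and the fixture just ahead at the top.

```bash
python3 - <<'E'
from h import *
np.set_printoptions(precision=4,suppress=True)
s=monitor.sense();R=np.array(s["orientation"]);p=np.array(s["ee_pos"])
for z in(.138,.14,.142):
    print(z,[R.T@(atz("w5",(80+u*.6,40+v*.6),z)-p) for u,v in((386,163),(383.5,511),(385,562))])
E
```

```text
0.138 [array([ 0.0647, -0.0003, -0.049 ]), array([-0.013 , -0.0008, -0.049 ]), array([-0.0264, -0.0004, -0.049 ])]
0.14 [array([ 0.0647, -0.0003, -0.051 ]), array([-0.0118, -0.0008, -0.051 ]), array([-0.025 , -0.0004, -0.051 ])]
0.142 [array([ 0.0648, -0.0003, -0.053 ]), array([-0.0105, -0.0008, -0.053 ]), array([-0.0236, -0.0004, -0.053 ])]
```

jog_arm([
  {"delta_pos": [0, -0.007, 0.2], "turn": 0},
  {"delta_pos": [0, -0.007, 0.5], "turn": 0},
  {"delta_pos": [0, -0.007, 0.8], "turn": 0},
  {"delta_pos": [0, -0.007, 0.95], "turn": 0},
  {"delta_pos": [0, -0.007, 1], "turn": 0},
  {"delta_pos": [0, -0.007, 1], "turn": 0},
])

```text
time_s: 12.0
ee_pos: [0.4621, 0.0712, -0.012]
orientation: [[0.221, 0.975, -0.003], [0.975, -0.221, -0.0], [-0.001, -0.003, -1.0]]
contact_force: [-0.0, 0.4, -1.5]
finger_gap: 0.322
finger_force: 83.7
```

jog_arm([
  {"delta_pos": [0, 0, 0.05], "turn": 0},
  {"delta_pos": [0, 0, 0.09], "turn": 0},
  {"delta_pos": [0, 0, 0.09], "turn": 0},
  {"delta_pos": [0, 0, 0.09], "turn": 0},
])

```text
time_s: 12.33
ee_pos: [0.4633, 0.0721, -0.0194]
orientation: [[0.22, 0.975, 0.001], [0.975, -0.22, 0.0], [0.0, 0.001, -1.0]]
contact_force: [0.2, 0.8, -2.3]
finger_gap: 0.327
finger_force: 83.7
```

jog_arm([
  {"delta_pos": [0.05, 0, 0.013], "turn": 0},
  {"delta_pos": [0.1, 0, 0.013], "turn": 0},
  {"delta_pos": [0.15, 0, 0.013], "turn": 0},
  {"delta_pos": [0.2, 0, 0.013], "turn": 0},
  {"delta_pos": [0.25, 0, 0.013], "turn": 0},
  {"delta_pos": [0.3, 0, 0.013], "turn": 0},
  {"delta_pos": [0.35, 0, 0.013], "turn": 0},
  {"delta_pos": [0.35, 0, 0.013], "turn": 0},
])

```text
time_s: 13.0
ee_pos: [0.4709, 0.1072, -0.0212]
orientation: [[0.22, 0.976, 0.001], [0.976, -0.22, 0.0], [0.0, 0.0, -1.0]]
contact_force: [0.8, 0.2, -1.6]
finger_gap: 0.324
finger_force: 83.7
```

jog_arm([
  {"delta_pos": [0.05, 0, 0], "turn": 0},
  {"delta_pos": [0.1, 0, 0], "turn": 0},
  {"delta_pos": [0.15, 0, 0], "turn": 0},
  {"delta_pos": [0.2, 0, 0], "turn": 0},
  {"delta_pos": [0.25, 0, 0], "turn": 0},
  {"delta_pos": [0.3, 0, 0], "turn": 0},
  {"delta_pos": [0.35, 0, 0], "turn": 0},
  {"delta_pos": [0.4, 0, 0], "turn": 0},
  {"delta_pos": [0.45, 0, 0], "turn": 0},
  {"delta_pos": [0.45, 0, 0], "turn": 0},
])

```text
time_s: 13.83
ee_pos: [0.4809, 0.1511, -0.0211]
orientation: [[0.22, 0.976, 0.001], [0.976, -0.22, 0.0], [0.0, 0.0, -1.0]]
contact_force: [-0.3, 0.0, -0.5]
finger_gap: 0.324
finger_force: 83.7
```

jog_arm([
  {"delta_pos": [0.02, 0, 0], "turn": 0},
  {"delta_pos": [0.04, 0, 0], "turn": 0},
  {"delta_pos": [0.06, 0, 0], "turn": 0},
  {"delta_pos": [0.06, 0, 0], "turn": 0},
])

```text
time_s: 14.17
ee_pos: [0.4818, 0.1562, -0.0212]
orientation: [[0.221, 0.975, 0.0], [0.975, -0.221, 0.0], [0.0, 0.0, -1.0]]
contact_force: [0.5, 0.2, -1.6]
finger_gap: 0.323
finger_force: 83.7
```

jog_arm([
  {"delta_pos": [0.01, 0, 0], "turn": 0},
  {"delta_pos": [0.02, 0, 0], "turn": 0},
  {"delta_pos": [0.03, 0, 0], "turn": 0},
  {"delta_pos": [0.03, 0, 0], "turn": 0},
])

```text
time_s: 14.5
ee_pos: [0.4824, 0.159, -0.0212]
orientation: [[0.221, 0.975, 0.0], [0.975, -0.221, 0.0], [0.0, -0.0, -1.0]]
contact_force: [-0.6, -0.2, -0.8]
finger_gap: 0.326
finger_force: 83.7
```

jog_arm([
  {"delta_pos": [0.01, 0, 0], "turn": 0},
  {"delta_pos": [0.02, 0, 0], "turn": 0},
  {"delta_pos": [0.02, 0, 0], "turn": 0},
])

```text
time_s: 14.75
ee_pos: [0.4829, 0.1611, -0.0212]
orientation: [[0.22, 0.975, 0.0], [0.975, -0.22, 0.0], [0.0, 0.0, -1.0]]
contact_force: [-0.5, 0.2, -1.0]
finger_gap: 0.324
finger_force: 83.7
```

jog_arm([
  {"delta_pos": [0.01, 0, 0], "turn": 0},
  {"delta_pos": [0.02, 0, 0], "turn": 0},
  {"delta_pos": [0.02, 0, 0], "turn": 0},
])

```text
time_s: 15.0
ee_pos: [0.4828, 0.1613, -0.0213]
orientation: [[0.219, 0.976, -0.001], [0.976, -0.219, -0.002], [-0.003, -0.001, -1.0]]
contact_force: [-0.5, -7.5, -0.0]
finger_gap: 0.324
finger_force: 84.2
```

jog_arm([
  {"delta_pos": [0.01, 0, 0], "turn": 0},
  {"delta_pos": [0.015, 0, 0], "turn": 0},
  {"delta_pos": [0.015, 0, 0], "turn": 0},
])

```text
time_s: 15.25
ee_pos: [0.4827, 0.1613, -0.0214]
orientation: [[0.219, 0.976, -0.002], [0.976, -0.219, -0.004], [-0.005, -0.001, -1.0]]
contact_force: [1.1, -15.8, 1.8]
finger_gap: 0.323
finger_force: 84.6
```

The plate is home, with about 16 N against the stop. I'll release it and lift clear.

jog_arm([
  {"delta_pos": [0, 0, 0], "turn": 0},
  {"delta_pos": [0, 0, 0], "turn": 0},
  {"delta_pos": [0, 0, 0], "turn": 0},
  {"delta_pos": [0, 0, -0.02], "turn": 0},
  {"delta_pos": [0, 0, -0.1], "turn": 0},
  {"delta_pos": [0, 0, -0.3], "turn": 0},
  {"delta_pos": [0, 0, -0.7], "turn": 0},
  {"delta_pos": [0, 0, -1], "turn": 0},
  {"delta_pos": [0, 0, -1], "turn": 0},
], hand=0.6)

```text
time_s: 16.0
ee_pos: [0.488, 0.1656, 0.0849]
orientation: [[0.22, 0.975, 0.01], [0.976, -0.22, 0.002], [0.004, 0.009, -1.0]]
contact_force: [1.3, 0.5, 0.4]
finger_gap: 0.601
finger_force: 0.0
```

jog_arm([
  {"delta_pos": [-0.3, 0, -0.4], "turn": 0},
  {"delta_pos": [-0.6, -0.1, -0.8], "turn": 0},
  {"delta_pos": [-0.9, -0.2, -1], "turn": 0},
  {"delta_pos": [-1, -0.2, -1], "turn": 0},
  {"delta_pos": [-1, -0.2, -1], "turn": 0},
  {"delta_pos": [-1, -0.2, -1], "turn": 0},
])

```text
time_s: 16.5
ee_pos: [0.4423, 0.0709, 0.1798]
orientation: [[0.222, 0.975, 0.002], [0.975, -0.222, 0.0], [0.001, 0.002, -1.0]]
contact_force: [-0.2, 0.8, -0.4]
finger_gap: 0.601
finger_force: 0.0
```

```bash
python3 - <<'E'
from h import *
np.set_printoptions(precision=4,suppress=True)
s=monitor.sense();print(s["ee_pos"],s["orientation"],s["time_s"])
shot("wrist","w6"); im=cv2.imread("pics/w6.png",0)
p=proj("w6",[.4969,.2244,.029])[0];print(p)
x,y=p.astype(int);c=im[y-40:y+40,x-40:x+40]
g=cv2.createCLAHE(3,(2,2)).apply(c);g=cv2.resize(g,None,fx=6,fy=6,interpolation=cv2.INTER_CUBIC)
for k in(30,20,15):
    h=cv2.HoughCircles(g,cv2.HOUGH_GRADIENT,1,60,param1=80,param2=k,minRadius=28,maxRadius=50)
    if h is not None:
        for q in h[0][:4]: uv=np.array([x-40,y-40])+q[:2]/6;print(k,uv,q[2]/6,atz("w6",uv,.029))
E
```

```text
[0.4423 0.0709 0.1798] [[ 0.2222  0.975   0.0023]
 [ 0.975  -0.2222  0.0004]
 [ 0.0009  0.0022 -1.    ]] 16.5
[335.5178  -2.8107]Traceback (most recent call last):
  File "<stdin>", line 7, in <module>
cv2.error: OpenCV(4.12.0) /io/opencv/modules/imgproc/src/resize.cpp:4208: error: (-215:Assertion failed) !ssize.empty() in function 'resize'
```

jog_arm([
  {"delta_pos": [-0.4, 0.1, 0], "turn": 0},
  {"delta_pos": [-0.7, 0.2, 0], "turn": 0},
  {"delta_pos": [-1, 0.3, 0], "turn": 0},
])

```text
time_s: 16.8
ee_pos: [0.4492, -0.0326, 0.1779]
orientation: [[0.218, 0.976, -0.001], [0.976, -0.218, 0.001], [0.0, -0.002, -1.0]]
contact_force: [-0.2, 1.0, -0.0]
finger_gap: 0.597
finger_force: 0.0
```

jog_arm([
  {"delta_pos": [-0.4, 0.1, 0], "turn": 0},
  {"delta_pos": [-0.7, 0.2, 0], "turn": 0},
  {"delta_pos": [-1, 0.3, 0], "turn": 0},
])

```text
time_s: 17.05
ee_pos: [0.4566, -0.1377, 0.1777]
orientation: [[0.22, 0.976, -0.002], [0.976, -0.22, 0.001], [0.001, -0.002, -1.0]]
contact_force: [-0.2, 1.4, -0.7]
finger_gap: 0.601
finger_force: 0.0
```

jog_arm([
  {"delta_pos": [-0.4, 0.1, 0], "turn": 0.15},
  {"delta_pos": [-0.7, 0.2, 0], "turn": 0.3},
  {"delta_pos": [-1, 0.3, 0], "turn": 0.45},
  {"delta_pos": [-1, 0.3, 0], "turn": 0.6},
  {"delta_pos": [-1, 0.3, 0], "turn": 0.75},
  {"delta_pos": [-1, 0.3, 0], "turn": 0.9},
  {"delta_pos": [-1, 0.3, 0], "turn": 1},
  {"delta_pos": [-1, 0.3, 0], "turn": 1},
])

```text
time_s: 17.72
ee_pos: [0.4641, -0.2402, 0.1774]
orientation: [[0.847, 0.532, -0.002], [0.532, -0.847, 0.002], [-0.001, -0.002, -1.0]]
contact_force: [0.6, -0.4, -0.7]
finger_gap: 0.599
finger_force: 0.0
```

jog_arm([
  {"delta_pos": [-0.2, 0.4, -0.1], "turn": 0.15},
  {"delta_pos": [-0.45, 0.8, -0.1], "turn": 0.3},
  {"delta_pos": [-0.45, 1, -0.1], "turn": 0.45},
  {"delta_pos": [-0.45, 1, -0.1], "turn": 0.6},
  {"delta_pos": [-0.45, 1, -0.1], "turn": 0.715},
  {"delta_pos": [-0.45, 1, -0.1], "turn": 0.715},
  {"delta_pos": [-0.45, 1, -0.1], "turn": 0.715},
])

```text
time_s: 18.3
ee_pos: [0.4793, -0.3491, 0.1878]
orientation: [[1.0, 0.007, -0.001], [0.007, -1.0, 0.001], [-0.001, -0.001, -1.0]]
contact_force: [0.5, 0.2, -0.1]
finger_gap: 0.598
finger_force: 0.0
```

```bash
python3 - <<'E'
from h import *
np.set_printoptions(precision=4,suppress=True)
s=monitor.sense();print(s["ee_pos"],s["orientation"],s["time_s"],s["joints"])
shot("wrist","w7")
r=lambda x,w,h:cv2.resize(x,(w,h),interpolation=cv2.INTER_CUBIC)
w=cv2.imread("pics/w7.png");a=cv2.imread("pics/scene0.png");b=cv2.imread("pics/side0.png")
print(proj("w7",[[.414,-.35,.129],[.43,-.345,.012]]))
# w7 whole 560x420 ; scene crop 80x100 x3... 
A=r(a[290:390,430:510],240,300);B=r(b[140:200,330:402],240,200)
I=np.zeros((600,800,3),np.uint8);I[:420,:560]=r(w,560,420);I[:300,560:]=A;I[300:500,560:]=B
cv2.imwrite("pics/c7.png",I)
E
```

```text
[ 0.4793 -0.3491  0.1878] [[ 1.      0.0069 -0.0011]
 [ 0.0069 -1.      0.0013]
 [-0.0011 -0.0013 -1.    ]] 18.3 [-0.7461  0.3534  1.53    0.0002  1.2598  0.8178]
[[311.417  328.0803]
 [306.1213 252.8038]]
```

View pics/c7.png

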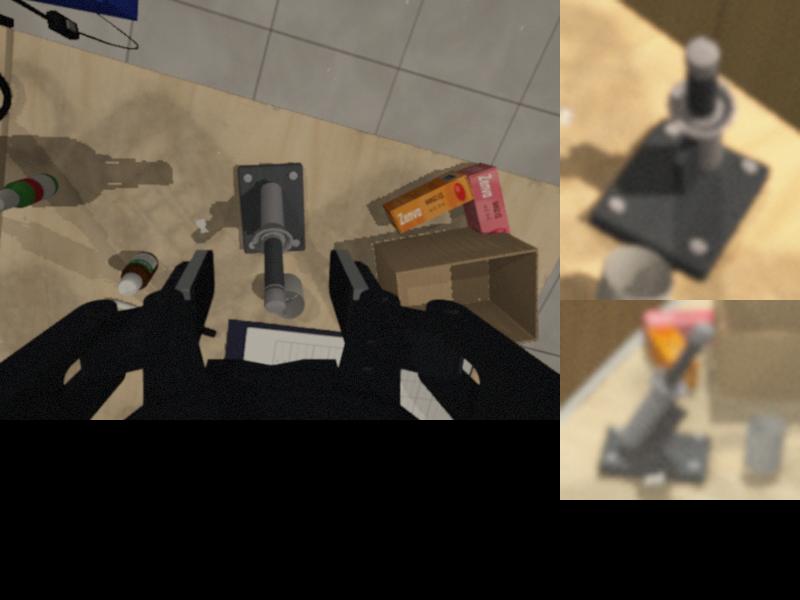

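The wrist view (left panel) shows the punch cap end at (275,299), the funnel ring at (271,239), and the rest foot corners at (237,167), (302,163), (305,250) and (243,252). The lean is almost exactly along −x.

```bash
python3 - <<'E'
from h import *
from scipy.optimize import least_squares
np.set_printoptions(precision=4,suppress=True)
k=1/.875
F=[atz("w7",(u*k,v*k),.012) for u,v in((237,167),(302,163),(305,250),(243,252))]
for f in F:print(f)
e=[F[0]-F[3],F[1]-F[2]];print("yaw",[np.degrees(np.arctan2(x[1],x[0])) for x in e],[np.linalg.norm(x) for x in e],"centre",np.mean(F,0))
x=F[1]-F[0];print(np.degrees(np.arctan2(x[1],x[0]))+90);x=F[2]-F[3];print(np.degrees(np.arctan2(x[1],x[0]))+90)
cap=[("w7",(275*k,299*k)),("scene0",(430+140/3,290+47/3)),("side0",(330+143*.3,140+30*.3))]
ring=[("w7",(271*k,239*k)),("scene0",(430+140/3,290+103/3)),("side0",(330+105*.3,140+83*.3))]
for n,L in(("cap",cap),("ring",ring)):
    r=least_squares(lambda P:np.concatenate([proj(f,P)[0]-uv for f,uv in L]),[.42,-.35,.12]);print(n,r.x,r.fun)
print("cap@.140",atz(*cap[0],.140),"ring@.086",atz(*ring[0],.086))
E
```

```text
[ 0.4899 -0.3123  0.012 ]
[ 0.4945 -0.3807  0.012 ]
[ 0.3961 -0.387   0.012 ]
[ 0.3933 -0.317   0.012 ]
yaw [np.float64(2.798025215627432), np.float64(3.668674078004876)] [np.float64(0.09673364085666716), np.float64(0.09857663873804903)] centre [ 0.4434 -0.3493  0.012 ]
3.871183475702864
2.3502479527559927
cap [ 0.4087 -0.3518  0.138 ] [-0.2287  0.2332  0.3991  0.4782 -1.0181 -0.0834]
ring [ 0.4355 -0.349   0.0806] [ 0.4865 -0.0231 -0.6475 -0.5513  0.0162  0.5514]
cap@.140 [ 0.4101 -0.3519  0.14  ] ring@.086 [ 0.4376 -0.3486  0.086 ]
```

jog_arm([
  {"delta_pos": [-0.3, 0, 0], "turn": -0.07},
  {"delta_pos": [-0.564, 0, 0], "turn": -0.07},
  {"delta_pos": [-0.564, 0, 0], "turn": -0.07},
  {"delta_pos": [-0.564, 0, 0], "turn": -0.07},
  {"delta_pos": [-0.564, 0, 0.3], "turn": -0.07},
  {"delta_pos": [-0.564, 0, 0.5], "turn": -0.07},
  {"delta_pos": [-0.564, 0, 0.7], "turn": -0.07},
  {"delta_pos": [-0.564, 0, 0.7], "turn": -0.07},
  {"delta_pos": [-0.564, 0, 0.7], "turn": -0.07},
])

```text
time_s: 19.1
ee_pos: [0.4229, -0.3492, 0.1181]
orientation: [[0.998, 0.058, -0.001], [0.058, -0.998, 0.002], [-0.001, -0.002, -1.0]]
contact_force: [0.3, 0.1, 0.2]
finger_gap: 0.603
finger_force: 0.0
```

```bash
python3 - <<'E'
from h import *
np.set_printoptions(precision=4,suppress=True)
s=monitor.sense();p=np.array(s["ee_pos"]);R=np.array(s["orientation"]);print(p,R[:,0],s["contact_force"])
t=np.array([.4229,-.3498,.056]);print("delta tool",R.T@(t-p)*10)
E
```

```text
[ 0.4229 -0.3492  0.1181] [ 0.9983  0.0584 -0.0011] [0.3305 0.104  0.1555]
delta tool [-0.      0.0071  0.6214]
```

jog_arm([
  {"delta_pos": [0, 0.007, 0.2], "turn": 0},
  {"delta_pos": [0, 0.007, 0.4], "turn": 0},
  {"delta_pos": [0, 0.007, 0.55], "turn": 0},
  {"delta_pos": [0, 0.007, 0.62], "turn": 0},
  {"delta_pos": [0, 0.007, 0.62], "turn": 0},
  {"delta_pos": [0, 0.007, 0.62], "turn": 0},
])

```text
time_s: 19.6
ee_pos: [0.4235, -0.3513, 0.0578]
orientation: [[0.998, 0.057, 0.001], [0.057, -0.998, -0.001], [0.001, 0.001, -1.0]]
contact_force: [1.4, -0.3, -0.3]
finger_gap: 0.598
finger_force: 0.0
```

jog_arm([
  {"delta_pos": [0, 0, 0], "turn": 0},
  {"delta_pos": [0, 0, 0], "turn": 0},
  {"delta_pos": [0, 0, 0], "turn": 0},
  {"delta_pos": [0, 0, 0], "turn": 0},
  {"delta_pos": [0, 0, 0], "turn": 0},
  {"delta_pos": [0, 0, 0], "turn": 0},
], hand=0, squeeze=40)

```text
time_s: 20.1
ee_pos: [0.4232, -0.3511, 0.0577]
orientation: [[0.998, 0.056, 0.001], [0.056, -0.998, -0.001], [0.001, 0.001, -1.0]]
contact_force: [-0.7, 1.2, 6.0]
finger_gap: 0.178
finger_force: 38.8
```

The punch is gripped. I'll draw it out along the 28° axis until only the tip is left in the funnel.

jog_arm([
  {"delta_pos": [-0.023, 0, -0.044], "turn": 0},
  {"delta_pos": [-0.047, 0, -0.088], "turn": 0},
  {"delta_pos": [-0.094, 0, -0.177], "turn": 0},
  {"delta_pos": [-0.141, 0, -0.265], "turn": 0},
  {"delta_pos": [-0.188, 0, -0.353], "turn": 0},
  {"delta_pos": [-0.235, 0, -0.442], "turn": 0},
  {"delta_pos": [-0.282, 0, -0.53], "turn": 0},
  {"delta_pos": [-0.296, 0, -0.556], "turn": 0},
  {"delta_pos": [-0.296, 0, -0.556], "turn": 0},
  {"delta_pos": [-0.296, 0, -0.556], "turn": 0},
])

```text
time_s: 20.93
ee_pos: [0.3928, -0.3523, 0.1125]
orientation: [[0.998, 0.056, -0.0], [0.056, -0.998, -0.0], [-0.0, 0.0, -1.0]]
contact_force: [0.1, 0.9, -1.0]
finger_gap: 0.173
finger_force: 39.3
```

```bash
python3 - <<'E'
from h import *
np.set_printoptions(precision=4,suppress=True)
s=monitor.sense();print(s["ee_pos"],s["contact_force"],s["wrist_torque"],s["finger_gap"],s["finger_force"])
E
```

```text
[ 0.3928 -0.3523  0.1125] [ 0.0522  0.8838 -0.9885] [-0.0112  0.0446  0.0642] 0.17343824938349098 39.31924603879452
```

jog_arm([
  {"delta_pos": [0, 0, 0], "turn": 0},
  {"delta_pos": [0.05, 0, 0], "turn": 0},
  {"delta_pos": [0.09, 0, 0], "turn": 0},
  {"delta_pos": [0.14, 0, -0.025], "turn": 0},
  {"delta_pos": [0.19, 0, -0.047], "turn": 0},
  {"delta_pos": [0.24, 0, -0.067], "turn": 0},
  {"delta_pos": [0.29, 0, -0.083], "turn": 0},
  {"delta_pos": [0.29, 0, -0.083], "turn": 0},
], squeeze=20)

```text
time_s: 21.6
ee_pos: [0.4228, -0.3503, 0.1208]
orientation: [[0.998, 0.057, -0.0], [0.057, -0.998, 0.0], [-0.0, -0.0, -1.0]]
contact_force: [-2.8, 0.0, -1.7]
finger_gap: 0.177
finger_force: 39.7
```

```bash
python3 - <<'E'
from h import *
np.set_printoptions(precision=4,suppress=True)
s=monitor.sense();print(s["ee_pos"],s["contact_force"],s["wrist_torque"],s["finger_gap"],s["finger_force"])
E
```

```text
[ 0.4228 -0.3503  0.1208] [-2.7615  0.015  -1.6963] [ 0.1814  0.8382 -0.0256] 0.1768878896410397 39.694613590836525
```

jog_arm([
  {"delta_pos": [0.05, 0, -0.015], "turn": 0},
  {"delta_pos": [0.1, 0, -0.025], "turn": 0},
  {"delta_pos": [0.15, 0, -0.034], "turn": 0},
  {"delta_pos": [0.2, 0, -0.039], "turn": 0},
  {"delta_pos": [0.24, 0, -0.041], "turn": 0},
  {"delta_pos": [0.26, 0, -0.041], "turn": 0},
  {"delta_pos": [0.26, 0, -0.041], "turn": 0},
  {"delta_pos": [0.26, 0, -0.041], "turn": 0},
], hand=0, squeeze=20)

```text
time_s: 22.27
ee_pos: [0.4483, -0.3494, 0.125]
orientation: [[0.998, 0.057, 0.0], [0.057, -0.998, -0.0], [0.0, 0.0, -1.0]]
contact_force: [-4.3, 1.0, 0.5]
finger_gap: 0.178
finger_force: 39.2
```

```bash
python3 - <<'E'
from h import *
np.set_printoptions(precision=4,suppress=True)
s=monitor.sense();p=np.array(s["ee_pos"]);print(p,s["contact_force"],s["wrist_torque"],s["finger_gap"],s["finger_force"])
for n in("scene","side","wrist"):shot(n,n+"8")
g=p+[0,0,.058]
for n in("scene8","side8"):
    P=np.array([g+[0,0,z] for z in(.034,0,-.028,-.06,-.07)]);print(n,proj(n,P))
E
```

```text
[ 0.4483 -0.3494  0.125 ] [-4.3177  1.0172  0.5287] [0.0305 0.8994 0.0039] 0.17838158851380326 39.20269846916199
scene8 [[497.6691 252.3319]
 [492.8881 270.4795]
 [489.1165 284.7368]
 [484.9793 300.3178]
 [483.7226 305.0382]]
side8 [[359.5068 122.6348]
 [358.9313 133.6821]
 [358.4686 142.5109]
 [357.9521 152.3145]
 [357.7934 155.3171]]
```

jog_arm([
  {"delta_pos": [0, 0, 0], "turn": 0},
  {"delta_pos": [0, 0, 0], "turn": 0},
  {"delta_pos": [0, 0, -0.1], "turn": 0},
  {"delta_pos": [0, 0, -0.2], "turn": 0},
  {"delta_pos": [0, 0, -0.4], "turn": 0},
  {"delta_pos": [0, 0, -0.7], "turn": 0},
  {"delta_pos": [0, 0, -0.7], "turn": 0},
  {"delta_pos": [0, 0, -0.7], "turn": 0},
], hand=0, squeeze=80)

```text
time_s: 23.08
ee_pos: [0.4505, -0.351, 0.1982]
orientation: [[0.998, 0.057, 0.006], [0.057, -0.998, -0.005], [0.006, 0.005, -1.0]]
contact_force: [0.8, 0.6, -2.1]
finger_gap: 0.166
finger_force: 78.1
```

```bash
python3 - <<'E'
from h import *
shot("wrist","v0");s=monitor.sense();print(s["contact_force"],s["wrist_torque"])
E
```

```text
[ 0.00215809  0.55878661 -1.94782905] [ 0.0193287 -0.0354581 -0.0174035]
```

jog_arm([
  {"delta_pos": [0, -0.3, 0], "turn": 0},
  {"delta_pos": [0, -0.6, 0], "turn": 0},
  {"delta_pos": [0, -0.9, 0], "turn": 0},
  {"delta_pos": [0, -1, 0], "turn": 0},
  {"delta_pos": [0, -1, 0], "turn": 0},
])

```text
time_s: 23.55
ee_pos: [0.4413, -0.2462, 0.1939]
orientation: [[0.998, 0.059, -0.002], [0.059, -0.998, 0.003], [-0.002, -0.003, -1.0]]
contact_force: [0.5, -0.2, -2.1]
finger_gap: 0.16
finger_force: 78.3
```

```bash
python3 - <<'E'
from h import *
shot("wrist","v1");s=monitor.sense();print(s["ee_pos"],s["finger_force"])
E
```

```text
[ 0.44207719 -0.24819615  0.19427262] 78.27317118644714
```

jog_arm([
  {"delta_pos": [0, -0.3, 0], "turn": 0},
  {"delta_pos": [0, -0.6, 0], "turn": 0},
  {"delta_pos": [0, -0.9, 0], "turn": 0},
  {"delta_pos": [0, -1, 0], "turn": 0},
  {"delta_pos": [0, -1, 0], "turn": 0},
])

```text
time_s: 24.02
ee_pos: [0.4365, -0.1483, 0.1945]
orientation: [[0.998, 0.058, -0.001], [0.058, -0.998, 0.001], [-0.001, -0.001, -1.0]]
contact_force: [-0.4, -0.3, -2.0]
finger_gap: 0.165
finger_force: 78.5
```

```bash
python3 - <<'E'
from h import *
np.set_printoptions(precision=4,suppress=True)
shot("wrist","v2");s=monitor.sense();p=np.array(s["ee_pos"]);R=np.array(s["orientation"]);print(p)
I=np.stack([cv2.GaussianBlur(cv2.imread(f"pics/v{i}.png"),(3,3),0).astype(float) for i in range(3)])
m=(I.max(0)-I.min(0)).max(2)<22
m=cv2.morphologyEx(m.astype(np.uint8),cv2.MORPH_OPEN,np.ones((3,3)))
for v in range(150,340,6):
    c=np.flatnonzero(m[v,250:372])+250
    print(v,len(c),(c.min(),c.max(),round(c.mean(),1)) if len(c) else "")
for L in(.03,.048,.058): # expected tip pixel for lean errors
    print(L,[proj("v2",p+R@np.array([(.106)*np.sin(a),0,-.058+L+.058]))[0] for a in np.radians([-6,-3,0,3,6])])
E
```

```text
[ 0.4372 -0.1499  0.1948]
150 0 
156 0 
162 0 
168 3 (np.int64(345), np.int64(347), np.float64(346.0))
174 3 (np.int64(344), np.int64(346), np.float64(345.0))
180 11 (np.int64(250), np.int64(357), np.float64(323.4))
186 17 (np.int64(250), np.int64(346), np.float64(272.1))
192 17 (np.int64(250), np.int64(348), np.float64(282.1))
198 3 (np.int64(344), np.int64(346), np.float64(345.0))
204 0 
210 0 
216 0 
222 8 (np.int64(350), np.int64(357), np.float64(353.5))
228 36 (np.int64(250), np.int64(371), np.float64(329.6))
234 37 (np.int64(250), np.int64(371), np.float64(330.0))
240 36 (np.int64(250), np.int64(371), np.float64(335.2))
246 39 (np.int64(264), np.int64(371), np.float64(336.7))
252 14 (np.int64(304), np.int64(317), np.float64(310.5))
258 17 (np.int64(302), np.int64(318), np.float64(310.0))
264 39 (np.int64(280), np.int64(318), np.float64(299.0))
270 39 (np.int64(280), np.int64(320), np.float64(300.1))
276 44 (np.int64(299), np.int64(348), np.float64(323.4))
282 68 (np.int64(277), np.int64(350), np.float64(314.6))
288 79 (np.int64(273), np.int64(354), np.float64(313.3))
294 117 (n
[... 208 characters left out ...]
oat64(310.5))
318 122 (np.int64(250), np.int64(371), np.float64(310.5))
324 122 (np.int64(250), np.int64(371), np.float64(310.5))
330 122 (np.int64(250), np.int64(371), np.float64(310.5))
336 122 (np.int64(250), np.int64(371), np.float64(310.5))
0.03 [array([313.5044, 267.489 ]), array([313.5176, 258.3916]), array([313.5311, 249.1489]), array([313.5448, 239.7825]), array([313.5588, 230.3155])]
0.048 [array([313.3083, 257.4464]), array([313.3194, 248.9447]), array([313.3307, 240.3147]), array([313.3423, 231.5771]), array([313.354 , 222.7537])]
0.058 [array([313.2111, 252.466 ]), array([313.2212, 244.2627]), array([313.2315, 235.9394]), array([313.2421, 227.516 ]), array([313.2528, 219.0138])]
```

```bash
python3 - <<'E'
from h import *
np.set_printoptions(precision=4,suppress=True)
I=np.stack([cv2.GaussianBlur(cv2.imread(f"pics/v{i}.png"),(3,3),0).astype(float) for i in range(3)])
d=(I.max(0)-I.min(0)).max(2).astype(int)
for v in range(224,282,2): print(v,"".join("#" if x<15 else "+" if x<30 else "." for x in d[v,286:336]),I[:,v,310].mean(1).astype(int))
E
```

```text
224 .................................................. [ 98 134 122]
226 .................................................. [ 69 135 123]
228 .................................................. [ 67 136 123]
230 .................................................. [ 71 137 123]
232 .................................................. [ 75 138 123]
234 .................................................. [ 90 139 124]
236 .................................................. [102 138 125]
238 .................................................. [114 138 126]
240 .........++....................................... [123 138 125]
242 ........++++++++++++++++.......................... [122 135 123]
244 .......++++++++++++++++++++....................... [100 108  96]
246 .......+++++.+++++++++++++##+..................... [75 73 60]
248 .......+++++++++++++++++++###++.............++.... [71 68 54]
250 ..........+++.+++++++++++++###++++................ [73 71 59]
252 ...............++++++##########+.................. [75 70 67]
254 .................###############.................. [74 70 68]
256 .................###############+................. [73 71 69]
258 ................+###############+................. [74 71 69]
260 +++++++++++++++#################+................. [73 71 67]
262 #####++#########################+................. [74 70 68]
264 ################################+................. [74 71 69]
266 #########++++++##################+................ [74 70 68]
268 ########+++++++##################++............... [75 71 66]
270 +++++#+++++++++###################+++++........... [74 72 69]
272 +++++++++++++++###################+++++++##+...... [73 70 68]
274 ........+++++++###################+++++++++++++.++ [72 67 65]
276 ..........+++++###################++++++++++++++## [72 66 66]
278 ...........++#######################+++++++++++++# [77 72 70]
280 .........++#######################++###+++++++++++ [81 77 74]
```

The punch stays fixed in the wrist view, with its tip at about (311,244) against an expected row of 241 to 242 if upright. That makes it upright to about 1°. Now to the fixture.

jog_arm([
  {"delta_pos": [0, -0.3, 0], "turn": 0},
  {"delta_pos": [0, -0.6, 0], "turn": 0},
  {"delta_pos": [0, -0.9, 0], "turn": 0},
  {"delta_pos": [0, -1, 0], "turn": 0},
])

```text
time_s: 24.4
ee_pos: [0.4312, -0.0484, 0.1947]
orientation: [[0.998, 0.056, -0.0], [0.056, -0.998, 0.001], [-0.0, -0.001, -1.0]]
contact_force: [-0.6, 0.7, -2.1]
finger_gap: 0.163
finger_force: 78.7
```

jog_arm([
  {"delta_pos": [0.05, -0.3, 0], "turn": 0},
  {"delta_pos": [0.05, -0.6, 0], "turn": 0},
  {"delta_pos": [0.05, -0.9, 0], "turn": 0},
  {"delta_pos": [0.05, -1, 0], "turn": 0},
])

```text
time_s: 24.73
ee_pos: [0.4314, 0.052, 0.1949]
orientation: [[0.998, 0.057, 0.001], [0.057, -0.998, 0.001], [0.001, -0.001, -1.0]]
contact_force: [0.4, -0.7, -1.5]
finger_gap: 0.161
finger_force: 78.8
```

jog_arm([
  {"delta_pos": [0.1, -0.3, 0], "turn": 0},
  {"delta_pos": [0.1, -0.6, 0], "turn": 0},
  {"delta_pos": [0.2, -0.9, 0], "turn": 0},
  {"delta_pos": [0.4, -1, 0], "turn": 0},
  {"delta_pos": [0.6, -1, 0], "turn": 0},
  {"delta_pos": [0.6, -1, 0], "turn": 0},
  {"delta_pos": [0.6, -1, 0], "turn": 0},
  {"delta_pos": [0.6, -1, 0], "turn": 0},
])

```text
time_s: 25.4
ee_pos: [0.4849, 0.1524, 0.1944]
orientation: [[0.998, 0.056, -0.001], [0.056, -0.998, -0.001], [-0.001, 0.001, -1.0]]
contact_force: [0.2, 0.3, -2.0]
finger_gap: 0.162
finger_force: 79.0
```

```bash
cat > ring.py <<'E'
from h import *
import sys
np.set_printoptions(precision=4,suppress=True)
f=sys.argv[1];s=monitor.sense();print(s["ee_pos"],s["time_s"],s["contact_force"],s["finger_gap"],s["finger_force"])
shot("wrist",f); im=cv2.imread(f"pics/{f}.png",0)
p=proj(f,[.4969,.2244,.029])[0];print(p)
x,y=p.astype(int);c=im[y-28:y+28,x-28:x+28]
g=cv2.createCLAHE(3,(2,2)).apply(c);g=cv2.resize(g,None,fx=6,fy=6,interpolation=cv2.INTER_CUBIC)
for k in(30,20,14):
    h=cv2.HoughCircles(g,cv2.HOUGH_GRADIENT,1,60,param1=80,param2=k,minRadius=42,maxRadius=75)
    if h is not None:
        for q in h[0][:4]: uv=np.array([x-28,y-28])+q[:2]/6;print(k,uv,q[2]/6,atz(f,uv,.029))
E
python3 ring.py r1
```

```text
[0.4849 0.1524 0.1944] 25.4 [ 0.1969  0.284  -1.9759] 0.16242410003523602 78.96120071411133
[230.5541 187.0767]
14 [237.5833 196.4167] 9.166667 [0.4888 0.2181 0.029 ]
14 [216.9167 191.0833] 9.383333 [0.4926 0.2366 0.029 ]
14 [230.9167 188.9167] 7.7166667 [0.4953 0.2241 0.029 ]
```

```bash
cat > fit.py <<'E'
from h import *
import sys
np.set_printoptions(precision=4,suppress=True)
f=sys.argv[1];im=cv2.imread(f"pics/{f}.png",0).astype(np.float32)
a=np.radians(77.3);d=np.array([np.cos(a),np.sin(a),0]);n=np.array([d[1],-d[0],0])
t=np.linspace(0,2*np.pi,48,endpoint=False)
rg=lambda r:np.outer(r*np.cos(t),d)+np.outer(r*np.sin(t),n)
l=np.linspace(.0015,.0105,10);cr=np.vstack([np.outer(s*l,v) for s in(1,-1) for v in(d,n)])
off=np.vstack([np.outer(s*l,d)+k*.002*n for s in(1,-1) for k in(1,-1)]+[np.outer(s*l,n)+k*.002*d for s in(1,-1) for k in(1,-1)])
def val(P):
    q=proj(f,P).astype(np.float32);return cv2.remap(im,q[:,0].reshape(-1,1),q[:,1].reshape(-1,1),cv2.INTER_LINEAR).mean()
res=[]
for i in np.arange(-.008,.0081,.0005):
    for j in np.arange(-.008,.0081,.0005):
        c=np.array([.4969,.2244,.029])+i*d+j*n
        res.append((val(c+rg(.0042))+val(c+rg(.0078))-2*val(c+rg(.006))+val(c+off)-val(c+cr),i,j,*c[:2]))
res=sorted(res,reverse=True)
for r in res[:6]:print(np.array(r))
E
python3 fit.py r1
```

```text
[56.1105  0.      0.      0.4969  0.2244]
[54.707  -0.0005  0.      0.4968  0.2239]
[54.3789  0.     -0.0005  0.4964  0.2245]
[52.4057 -0.0005 -0.0005  0.4963  0.224 ]
[44.6684  0.      0.0005  0.4974  0.2243]
[43.9901  0.0005  0.      0.497   0.2249]
```

jog_arm([
  {"delta_pos": [0.1, -0.3, 0], "turn": 0},
  {"delta_pos": [0.176, -0.6, 0], "turn": 0},
  {"delta_pos": [0.176, -0.709, 0], "turn": 0},
  {"delta_pos": [0.176, -0.709, 0.2], "turn": 0},
  {"delta_pos": [0.176, -0.709, 0.5], "turn": 0},
  {"delta_pos": [0.176, -0.709, 0.8], "turn": 0},
  {"delta_pos": [0.176, -0.709, 0.92], "turn": 0},
  {"delta_pos": [0.176, -0.709, 0.92], "turn": 0},
  {"delta_pos": [0.176, -0.709, 0.92], "turn": 0},
  {"delta_pos": [0.176, -0.709, 0.92], "turn": 0},
], hand=0, squeeze=110)

```text
time_s: 26.28
ee_pos: [0.499, 0.2253, 0.1039]
orientation: [[0.998, 0.056, 0.002], [0.056, -0.998, 0.0], [0.002, -0.0, -1.0]]
contact_force: [0.4, 0.5, -1.4]
finger_gap: 0.155
finger_force: 107.3
```

```bash
python3 - <<'E'
from h import *
np.set_printoptions(precision=4,suppress=True)
s=monitor.sense();p=np.array(s["ee_pos"]);R=np.array(s["orientation"]);print(p,s["contact_force"],s["wrist_torque"],s["finger_force"])
shot("wrist","r2");im=cv2.imread("pics/r2.png",0)
print(proj("r2",[[.4967,.2242,.029]]),[proj("r2",p+R@np.array([x,0,.048]))[0] for x in(-.002,0)])
for v in range(200,262,3): print(v," ".join(f"{x:3d}" for x in im[v,292:330:2]))
E
```

```text
[0.499  0.2253 0.1039] [ 0.3979  0.4637 -1.3639] [ 0.0169 -0.0172 -0.0213] 107.3303747177124
[[311.9442 233.6271]] [array([310.6029, 244.2886]), array([310.6   , 241.1714])]
200 128 128 129 130 130 132 132 132 135 132 132 134 133 134 133 133 133 131 133
203  92  97 101 112 124 129 126 129 132 133 131 133 133 132 132 133 133 133 136
206 158 143 123 111  98  99  96 107 112 118 125 129 130 131 132 132 132 132 134
209 170 171 172 172 168 158 151 131 114 100 100  98  99 101 114 125 128 133 131
212 172 172 171 172 174 172 169 171 171 168 163 154 130 115 100  94  95 100 110
215 174 174 173 174 173 172 171 171 172 172 171 171 168 138 168 166 155 138 120
218 173 173 172 173 174 173 174 176 175 175 174 172 149 159 174 173 173 170 171
221 173 175 174 172 173 173 173 174 174 173 175 170 140 172 175 174 173 174 173
224 175 175 175 174 175 175 174 174 173 169 166 152 156 174 175 177 176 174 176
227 152 162 171 173 175 177 176 156 133 158 156 122 129 153 172 176 175 176 175
230 171 163 152 135 134 141 138 149 170 173 155 152 175 155 141 174 176 176 176
233 172 173 172 171 171 169 129 156 143 134 116 155 165 168 137 172 177 178 178
236 173 173 172 173 174 170 141 167 174 161 148 167 161 138 113 135 157 168 175
239 169 170 170 170 170 172 165 140 161 143 168 174 162 131 164 170 170 163 150
242 177 176 176 174 173 172 169 169 148 125 145 151 166 172 175 176 175 174 174
245 173 176 174 174 176 176 176 164 111  88 111 148 171 171 170 171 172 172 175
248 166 172 175 174 175 174 171 110  71  69  75 105 171 176 174 172 170 171 170
251  84  91 104 126 147 162 149  84  74  74  74  85 135 169 175 177 177 176 176
254 130 128 122 117 100  81  69  73  74  73  74  79  85 127 171 176 175 174 175
257 130 129 129 128 127  83  67  73  73  75  77  79  82  91 130 156 167 173 175
260 129 130 131 132 123  79  75  75  74  74  77  82  84  83 103 103  89  88 102
```

jog_arm([
  {"delta_pos": [0, 0.005, 0.06], "turn": 0},
  {"delta_pos": [0, 0.005, 0.12], "turn": 0},
  {"delta_pos": [0, 0.005, 0.17], "turn": 0},
  {"delta_pos": [0, 0.005, 0.2], "turn": 0},
  {"delta_pos": [0, 0.005, 0.22], "turn": 0},
  {"delta_pos": [0, 0.005, 0.23], "turn": 0},
  {"delta_pos": [0, 0.005, 0.23], "turn": 0},
])

```text
time_s: 26.92
ee_pos: [0.498, 0.2249, 0.0794]
orientation: [[0.998, 0.057, -0.001], [0.057, -0.998, -0.0], [-0.001, 0.0, -1.0]]
contact_force: [-0.6, 0.3, -1.5]
finger_gap: 0.155
finger_force: 107.3
```

jog_arm([
  {"delta_pos": [0, 0, 0.01], "turn": 0},
  {"delta_pos": [0, 0, 0.02], "turn": 0},
  {"delta_pos": [0, 0, 0.02], "turn": 0},
])

```text
time_s: 27.17
ee_pos: [0.4982, 0.2249, 0.0777]
orientation: [[0.998, 0.057, -0.0], [0.057, -0.998, 0.0], [-0.0, -0.0, -1.0]]
contact_force: [0.6, -0.7, -1.5]
finger_gap: 0.156
finger_force: 107.3
```

jog_arm([
  {"delta_pos": [0, 0.003, 0.01], "turn": 0},
  {"delta_pos": [0, 0.003, 0.02], "turn": 0},
  {"delta_pos": [0, 0.003, 0.02], "turn": 0},
])

```text
time_s: 27.42
ee_pos: [0.4986, 0.2248, 0.0762]
orientation: [[0.998, 0.056, 0.001], [0.056, -0.998, 0.0], [0.001, -0.0, -1.0]]
contact_force: [-0.6, 0.2, 3.7]
finger_gap: 0.153
finger_force: 107.6
```

jog_arm([
  {"delta_pos": [0, 0, 0.01], "turn": 0},
  {"delta_pos": [0, 0, 0.02], "turn": 0},
  {"delta_pos": [0, 0, 0.02], "turn": 0},
])

```text
time_s: 27.67
ee_pos: [0.4988, 0.2249, 0.0745]
orientation: [[0.998, 0.057, 0.001], [0.057, -0.998, 0.0], [0.001, -0.0, -1.0]]
contact_force: [-1.6, -0.4, 8.0]
finger_gap: 0.161
finger_force: 107.7
```

jog_arm([
  {"delta_pos": [0, 0, 0.01], "turn": 0},
  {"delta_pos": [0, 0, 0.02], "turn": 0},
  {"delta_pos": [0, 0, 0.03], "turn": 0},
  {"delta_pos": [0, 0, 0.03], "turn": 0},
])

```text
time_s: 28.0
ee_pos: [0.499, 0.2249, 0.0719]
orientation: [[0.998, 0.057, 0.002], [0.057, -0.998, 0.001], [0.002, -0.0, -1.0]]
contact_force: [-1.0, -0.8, 10.1]
finger_gap: 0.155
finger_force: 107.9
```

jog_arm([
  {"delta_pos": [0, 0, 0.01], "turn": 0},
  {"delta_pos": [0, 0, 0.015], "turn": 0},
  {"delta_pos": [0, 0, 0.015], "turn": 0},
])

```text
time_s: 28.25
ee_pos: [0.4991, 0.2249, 0.0705]
orientation: [[0.998, 0.057, 0.002], [0.057, -0.998, 0.001], [0.002, -0.0, -1.0]]
contact_force: [-0.9, 0.1, 11.4]
finger_gap: 0.155
finger_force: 108.0
```

jog_arm([
  {"delta_pos": [0, 0, 0.008], "turn": 0},
  {"delta_pos": [0, 0, 0.008], "turn": 0},
])

```text
time_s: 28.42
ee_pos: [0.4992, 0.2249, 0.0697]
orientation: [[0.998, 0.057, 0.002], [0.057, -0.998, 0.001], [0.002, -0.0, -1.0]]
contact_force: [0.6, 0.1, -0.4]
finger_gap: 0.155
finger_force: 107.7
```

jog_arm([
  {"delta_pos": [0, 0, 0.008], "turn": 0},
  {"delta_pos": [0, 0, 0.008], "turn": 0},
])

```text
time_s: 28.58
ee_pos: [0.4996, 0.2249, 0.0688]
orientation: [[0.998, 0.057, 0.003], [0.057, -0.998, 0.001], [0.003, -0.0, -1.0]]
contact_force: [-1.8, -0.4, 8.9]
finger_gap: 0.156
finger_force: 107.4
```

jog_arm([
  {"delta_pos": [0, 0, 0.008], "turn": 0},
  {"delta_pos": [0, 0, 0.008], "turn": 0},
])

```text
time_s: 28.75
ee_pos: [0.4998, 0.225, 0.0682]
orientation: [[0.998, 0.057, 0.003], [0.057, -0.998, 0.001], [0.003, -0.0, -1.0]]
contact_force: [-1.0, -1.0, 10.7]
finger_gap: 0.151
finger_force: 107.4
```

The punch tripped: the force fell from 11.4 to about 0 N and then rose again. I'll lift straight up and go back to the rest.

jog_arm([
  {"delta_pos": [0, 0, -0.05], "turn": 0},
  {"delta_pos": [0, 0, -0.1], "turn": 0},
  {"delta_pos": [0, 0, -0.2], "turn": 0},
  {"delta_pos": [0, 0, -0.5], "turn": 0},
  {"delta_pos": [0, 0, -0.8], "turn": 0},
  {"delta_pos": [0, 0, -1], "turn": 0},
  {"delta_pos": [0, 0, -1], "turn": 0},
])

```text
time_s: 29.33
ee_pos: [0.5013, 0.2256, 0.1715]
orientation: [[0.998, 0.057, 0.007], [0.057, -0.998, 0.002], [0.008, -0.002, -1.0]]
contact_force: [0.7, -0.2, -1.4]
finger_gap: 0.154
finger_force: 107.5
```

jog_arm([
  {"delta_pos": [-0.2, 0.2, -0.2], "turn": 0},
  {"delta_pos": [-0.4, 0.4, -0.4], "turn": 0},
  {"delta_pos": [-0.7, 0.7, -0.4], "turn": 0},
  {"delta_pos": [-0.75, 1, -0.4], "turn": 0},
  {"delta_pos": [-0.75, 1, -0.4], "turn": 0},
])

```text
time_s: 29.75
ee_pos: [0.4256, 0.1164, 0.2061]
orientation: [[0.998, 0.055, -0.003], [0.055, -0.998, -0.003], [-0.003, 0.003, -1.0]]
contact_force: [0.1, -0.3, -1.2]
finger_gap: 0.158
finger_force: 107.6
```

jog_arm([
  {"delta_pos": [0, 0.3, 0], "turn": 0},
  {"delta_pos": [0, 0.6, 0], "turn": 0},
  {"delta_pos": [0, 0.9, 0], "turn": 0},
  {"delta_pos": [0, 1, 0], "turn": 0},
])

```text
time_s: 30.08
ee_pos: [0.4345, 0.0179, 0.2062]
orientation: [[0.998, 0.055, -0.001], [0.055, -0.998, -0.002], [-0.001, 0.001, -1.0]]
contact_force: [-0.5, -0.4, -1.6]
finger_gap: 0.154
finger_force: 107.9
```

jog_arm([
  {"delta_pos": [0, 0.3, 0], "turn": 0},
  {"delta_pos": [0, 0.6, 0], "turn": 0},
  {"delta_pos": [0, 0.9, 0], "turn": 0},
  {"delta_pos": [0, 1, 0], "turn": 0},
])

```text
time_s: 30.42
ee_pos: [0.4407, -0.0819, 0.2064]
orientation: [[0.998, 0.055, -0.0], [0.055, -0.998, -0.001], [-0.0, 0.001, -1.0]]
contact_force: [0.3, -0.1, -1.6]
finger_gap: 0.153
finger_force: 108.0
```

jog_arm([
  {"delta_pos": [0, 0.3, 0], "turn": 0},
  {"delta_pos": [0, 0.6, 0], "turn": 0},
  {"delta_pos": [0, 0.9, 0], "turn": 0},
  {"delta_pos": [0, 1, 0], "turn": 0},
])

```text
time_s: 30.75
ee_pos: [0.4467, -0.1818, 0.2064]
orientation: [[0.998, 0.055, 0.0], [0.055, -0.998, -0.001], [0.0, 0.001, -1.0]]
contact_force: [0.2, 0.3, -1.0]
finger_gap: 0.154
finger_force: 108.0
```

jog_arm([
  {"delta_pos": [0, 0.3, 0], "turn": 0},
  {"delta_pos": [0, 0.6, 0], "turn": 0},
  {"delta_pos": [0, 0.9, 0], "turn": 0},
  {"delta_pos": [0, 1, 0], "turn": 0},
  {"delta_pos": [0, 1, 0], "turn": 0},
  {"delta_pos": [0, 1, 0], "turn": 0},
])

```text
time_s: 31.25
ee_pos: [0.4514, -0.2776, 0.2061]
orientation: [[0.998, 0.055, -0.001], [0.055, -0.998, 0.002], [-0.001, -0.002, -1.0]]
contact_force: [0.2, 0.5, -1.9]
finger_gap: 0.153
finger_force: 108.0
```

```bash
python3 - <<'E'
from h import *
np.set_printoptions(precision=4,suppress=True)
s=monitor.sense();p=np.array(s["ee_pos"]);R=np.array(s["orientation"]);print(p,s["contact_force"],s["time_s"])
print(R.T@(np.array([.446,-.3495,.16])-p)*10)
shot("wrist","r3");im=cv2.imread("pics/r3.png",0)
for v in range(236,262,2): print(v," ".join(f"{x:3d}" for x in im[v,292:330:2]))
E
```

```text
[ 0.4514 -0.2776  0.2061] [ 0.2191  0.4744 -1.9081] 31.25
[-0.0933  0.7162  0.4595]
236 138 138 139 143 142 143 137 135 138 142 141 135 133 131 126 123 126 135 137
238 139 135 137 141 141 141 137 138 138 140 140 134 130 129 128 127 132 137 141
240 142 135 134 138 141 140 137 132 134 139 136 132 127 128 129 133 137 142 146
242 142 136 133 136 137 135 132 132 132 135 132 128 129 132 135 134 140 143 147
244 141 132 131 133 131 132 134 128 117 105 109 126 133 133 138 140 141 144 144
246 137 132 131 134 134 133 129 107  75  74  76 102 133 136 139 143 146 146 144
248 132 132 134 135 132 134 128  87  69  66  74  87 135 140 141 144 145 147 145
250 134 133 132 134 135 136 129  82  70  73  73  83 127 144 143 145 145 145 143
252 136 135 131 133 138 130  90  71  73  73  72  76  94 132 146 145 146 144 143
254 134 135 133 137 140 111  70  70  72  71  74  78  78 108 144 149 148 146 143
256 136 140 138 138 138  91  72  70  73  72  72  80  78  95 141 149 148 147 149
258 141 142 142 141 135  84  68  70  71  70  73  76  79  88 133 144 147 146 145
260 144 144 144 143 134  78  69  70  70  72  75  77  79  86 132 143 139 141 142
```

jog_arm([
  {"delta_pos": [-0.05, 0.3, 0], "turn": 0},
  {"delta_pos": [-0.09, 0.6, 0], "turn": 0},
  {"delta_pos": [-0.09, 0.716, 0], "turn": 0},
  {"delta_pos": [-0.09, 0.716, 0.2], "turn": 0},
  {"delta_pos": [-0.09, 0.716, 0.4], "turn": 0},
  {"delta_pos": [-0.09, 0.716, 0.46], "turn": 0},
  {"delta_pos": [-0.09, 0.716, 0.46], "turn": 0},
  {"delta_pos": [-0.09, 0.716, 0.46], "turn": 0},
  {"delta_pos": [-0.09, 0.716, 0.46], "turn": 0},
])

```text
time_s: 32.05
ee_pos: [0.4475, -0.3506, 0.162]
orientation: [[0.998, 0.057, 0.001], [0.057, -0.998, -0.001], [0.001, 0.001, -1.0]]
contact_force: [-0.0, 0.3, -1.2]
finger_gap: 0.153
finger_force: 108.1
```

```bash
python3 - <<'E'
from h import *
np.set_printoptions(precision=4,suppress=True)
s=monitor.sense();p=np.array(s["ee_pos"]);R=np.array(s["orientation"]);print(p,s["contact_force"],s["time_s"])
print(R.T@(np.array([.446,-.3495,.112])-p)*10,R.T@(np.array([.3997,-.3519,.0996])-np.array([.446,-.3495,.112]))*10)
E
```

```text
[ 0.4475 -0.3506  0.162 ] [-0.021   0.2848 -1.1518] 32.05
[-0.0145 -0.0118  0.4997] [-0.4637 -0.0027  0.1236]
```

Now lower the tip into the funnel.

jog_arm([
  {"delta_pos": [-0.015, -0.01, 0.05], "turn": 0},
  {"delta_pos": [-0.015, -0.01, 0.15], "turn": 0},
  {"delta_pos": [-0.015, -0.01, 0.25], "turn": 0},
  {"delta_pos": [-0.015, -0.01, 0.33], "turn": 0},
  {"delta_pos": [-0.015, -0.01, 0.38], "turn": 0},
  {"delta_pos": [-0.015, -0.01, 0.38], "turn": 0},
])

```text
time_s: 32.55
ee_pos: [0.4441, -0.3489, 0.121]
orientation: [[0.998, 0.056, -0.002], [0.056, -0.998, 0.002], [-0.002, -0.002, -1.0]]
contact_force: [0.1, 0.0, -1.4]
finger_gap: 0.159
finger_force: 108.1
```

jog_arm([
  {"delta_pos": [0, 0, 0.04], "turn": 0},
  {"delta_pos": [0, 0, 0.08], "turn": 0},
  {"delta_pos": [0, 0, 0.11], "turn": 0},
  {"delta_pos": [0, 0, 0.11], "turn": 0},
])

```text
time_s: 32.88
ee_pos: [0.4449, -0.3497, 0.1113]
orientation: [[0.998, 0.056, -0.001], [0.056, -0.998, 0.001], [-0.001, -0.001, -1.0]]
contact_force: [-0.2, 0.4, -2.4]
finger_gap: 0.158
finger_force: 108.1
```

jog_arm([
  {"delta_pos": [0, 0, 0], "turn": 0},
  {"delta_pos": [-0.05, 0, 0], "turn": 0},
  {"delta_pos": [-0.1, 0, 0.005], "turn": 0},
  {"delta_pos": [-0.15, 0, 0.01], "turn": 0},
  {"delta_pos": [-0.2, 0, 0.017], "turn": 0},
  {"delta_pos": [-0.25, 0, 0.027], "turn": 0},
  {"delta_pos": [-0.25, 0, 0.027], "turn": 0},
], hand=0, squeeze=20)

```text
time_s: 33.47
ee_pos: [0.4229, -0.3526, 0.1105]
orientation: [[0.998, 0.055, 0.007], [0.055, -0.998, -0.003], [0.007, 0.003, -1.0]]
contact_force: [7.5, 1.5, -0.5]
finger_gap: 0.151
finger_force: 90.1
```

```bash
python3 - <<'E'
from h import *
np.set_printoptions(precision=4,suppress=True)
s=monitor.sense();print(s["ee_pos"],s["contact_force"],s["wrist_torque"],s["finger_gap"],s["finger_force"])
E
```

```text
[ 0.4229 -0.3526  0.1105] [ 7.4666  1.5131 -0.5433] [ 0.2985 -2.0183  0.0392] 0.150665493523126 90.06163976504467
```

jog_arm([
  {"delta_pos": [-0.04, 0, 0.012], "turn": 0},
  {"delta_pos": [-0.08, 0, 0.025], "turn": 0},
  {"delta_pos": [-0.12, 0, 0.04], "turn": 0},
  {"delta_pos": [-0.16, 0, 0.056], "turn": 0},
  {"delta_pos": [-0.2, 0, 0.075], "turn": 0},
  {"delta_pos": [-0.22, 0, 0.085], "turn": 0},
  {"delta_pos": [-0.22, 0, 0.085], "turn": 0},
])

```text
time_s: 34.05
ee_pos: [0.3986, -0.3533, 0.101]
orientation: [[0.998, 0.056, 0.002], [0.056, -0.998, -0.001], [0.002, 0.001, -1.0]]
contact_force: [5.5, 0.7, 2.2]
finger_gap: 0.154
finger_force: 82.0
```

```bash
python3 - <<'E'
from h import *
np.set_printoptions(precision=4,suppress=True)
s=monitor.sense();print(s["ee_pos"],s["contact_force"],s["wrist_torque"],s["finger_gap"],s["finger_force"])
E
```

```text
[ 0.3986 -0.3533  0.101 ] [5.5387 0.7294 2.2046] [-0.0947 -1.3875 -0.026 ] 0.15353601619767135 82.0308244228363
```

jog_arm([
  {"delta_pos": [0.028, 0, 0.05], "turn": 0},
  {"delta_pos": [0.057, -0.005, 0.1], "turn": 0},
  {"delta_pos": [0.085, -0.005, 0.15], "turn": 0},
  {"delta_pos": [0.114, -0.008, 0.2], "turn": 0},
  {"delta_pos": [0.114, -0.008, 0.2], "turn": 0},
])

```text
time_s: 34.47
ee_pos: [0.4109, -0.3517, 0.08]
orientation: [[0.998, 0.056, 0.002], [0.056, -0.998, -0.001], [0.002, 0.001, -1.0]]
contact_force: [7.3, -1.4, -2.0]
finger_gap: 0.154
finger_force: 80.9
```

jog_arm([
  {"delta_pos": [0.028, 0, 0.05], "turn": 0},
  {"delta_pos": [0.057, 0, 0.1], "turn": 0},
  {"delta_pos": [0.085, 0, 0.15], "turn": 0},
  {"delta_pos": [0.107, 0, 0.19], "turn": 0},
  {"delta_pos": [0.107, 0, 0.19], "turn": 0},
])

```text
time_s: 34.88
ee_pos: [0.4219, -0.3512, 0.0614]
orientation: [[0.998, 0.057, 0.002], [0.057, -0.998, -0.001], [0.002, 0.001, -1.0]]
contact_force: [7.1, 1.0, 0.9]
finger_gap: 0.151
finger_force: 82.1
```

```bash
python3 - <<'E'
from h import *
np.set_printoptions(precision=4,suppress=True)
s=monitor.sense();p=np.array(s["ee_pos"]);R=np.array(s["orientation"]);print(p,s["contact_force"],s["wrist_torque"],s["finger_gap"],s["finger_force"])
print(R.T@(np.array([.4232,-.3511,.0577])-p)*10)
E
```

```text
[ 0.4219 -0.3512  0.0614] [7.0961 1.0112 0.9226] [ 0.0242 -1.5411 -0.0178] 0.15108732093393396 82.0979368686676
[0.0128 0.     0.0373]
```

jog_arm([
  {"delta_pos": [0.01, 0, 0.018], "turn": 0},
  {"delta_pos": [0.02, 0, 0.035], "turn": 0},
  {"delta_pos": [0.02, 0, 0.035], "turn": 0},
  {"delta_pos": [0.025, 0, 0.04], "turn": 0},
  {"delta_pos": [0.025, 0, 0.04], "turn": 0},
])

```text
time_s: 35.3
ee_pos: [0.4232, -0.3516, 0.0604]
orientation: [[0.998, 0.057, 0.001], [0.057, -0.998, -0.003], [0.001, 0.003, -1.0]]
contact_force: [-2.6, 3.4, 29.9]
finger_gap: 0.156
finger_force: 85.3
```

jog_arm([
  {"delta_pos": [0.005, 0, 0.01], "turn": 0},
  {"delta_pos": [0.01, 0, 0.02], "turn": 0},
  {"delta_pos": [0.01, 0, 0.02], "turn": 0},
])

```text
time_s: 35.55
ee_pos: [0.4239, -0.3518, 0.06]
orientation: [[0.998, 0.058, 0.0], [0.058, -0.998, -0.003], [0.0, 0.003, -1.0]]
contact_force: [-6.6, 5.2, 45.0]
finger_gap: 0.157
finger_force: 87.0
```

jog_arm([
  {"delta_pos": [-0.01, 0, -0.03], "turn": 0},
  {"delta_pos": [-0.01, 0, -0.03], "turn": 0},
  {"delta_pos": [-0.01, 0, -0.03], "turn": 0},
])

```text
time_s: 35.8
ee_pos: [0.4233, -0.3515, 0.0606]
orientation: [[0.998, 0.057, 0.001], [0.057, -0.998, -0.003], [0.001, 0.003, -1.0]]
contact_force: [0.2, 1.4, 20.7]
finger_gap: 0.155
finger_force: 83.6
```

jog_arm([
  {"delta_pos": [0, 0, 0], "turn": 0},
  {"delta_pos": [0, 0, 0], "turn": 0},
  {"delta_pos": [0, 0, 0], "turn": 0},
  {"delta_pos": [0, 0, 0], "turn": 0},
  {"delta_pos": [0, 0, 0], "turn": 0},
  {"delta_pos": [0, 0, 0], "turn": 0},
], hand=0.6)

```text
time_s: 36.3
ee_pos: [0.4222, -0.35, 0.0581]
orientation: [[0.998, 0.057, -0.001], [0.057, -0.998, 0.001], [-0.001, -0.001, -1.0]]
contact_force: [0.7, -0.5, -0.3]
finger_gap: 0.597
finger_force: 0.0
```

jog_arm([
  {"delta_pos": [0, 0, -0.2], "turn": 0},
  {"delta_pos": [0, 0, -0.5], "turn": 0},
  {"delta_pos": [0, 0, -0.9], "turn": 0},
  {"delta_pos": [0, 0, -1], "turn": 0},
  {"delta_pos": [0, 0, -1], "turn": 0},
  {"delta_pos": [0, 0, -1], "turn": 0},
])

```text
time_s: 36.8
ee_pos: [0.4229, -0.3506, 0.159]
orientation: [[0.998, 0.057, 0.001], [0.057, -0.998, -0.001], [0.001, 0.001, -1.0]]
contact_force: [-0.1, 0.6, -0.9]
finger_gap: 0.6
finger_force: 0.0
```

```bash
python3 - <<'E'
from h import *
np.set_printoptions(precision=4,suppress=True)
s=monitor.sense();p=np.array(s["ee_pos"]);R=np.array(s["orientation"]);print(p,s["contact_force"],s["time_s"])
print(R.T@(np.array([.4793,-.3491,.1878])-p)*10)
E
```

```text
[ 0.4229 -0.3506  0.159 ] [-0.1248  0.5621 -0.8789] 36.8
[ 0.564   0.0172 -0.2873]
```

Now back to the w7 viewpoint, for a numeric before/after comparison.

jog_arm([
  {"delta_pos": [0, 0, -0.287], "turn": 0},
  {"delta_pos": [0.3, 0.017, -0.287], "turn": 0.07},
  {"delta_pos": [0.564, 0.017, -0.287], "turn": 0.07},
  {"delta_pos": [0.564, 0.017, -0.287], "turn": 0.07},
  {"delta_pos": [0.564, 0.017, -0.287], "turn": 0.07},
  {"delta_pos": [0.564, 0.017, -0.287], "turn": 0.07},
  {"delta_pos": [0.564, 0.017, -0.287], "turn": 0.07},
])

```text
time_s: 37.38
ee_pos: [0.4775, -0.3481, 0.1859]
orientation: [[1.0, 0.001, -0.003], [0.001, -1.0, 0.002], [-0.003, -0.002, -1.0]]
contact_force: [-0.4, -0.2, 0.5]
finger_gap: 0.602
finger_force: 0.0
```

```bash
python3 - <<'E'
from h import *
np.set_printoptions(precision=4,suppress=True)
s=monitor.sense();print(s["ee_pos"],s["orientation"][:,0],s["time_s"])
for n in("wrist","scene","side"):shot(n,n+"9")
def match(fa,fb,box,m=14):
    a=cv2.imread(f"pics/{fa}.png");b=cv2.imread(f"pics/{fb}.png");x0,y0,x1,y1=box
    r=cv2.matchTemplate(b[y0-m:y1+m,x0-m:x1+m],a[y0:y1,x0:x1],cv2.TM_CCOEFF_NORMED);_,v,_,l=cv2.minMaxLoc(r)
    return np.array(l)-m,round(v,3)
k=1/.875
print("wrist cap",match("w7","wrist9",(298,325,332,358)),"grip",match("w7","wrist9",(298,290,328,325)),"ring",match("w7","wrist9",(280,255,340,285)),"foot",match("w7","wrist9",(268,185,350,250)))
print("pred cap shift",proj("wrist9",[[.4094,-.3519,.139]])-proj("w7",[[.4094,-.3519,.139]]),"foot",proj("wrist9",[[.4434,-.3493,.012]])-proj("w7",[[.4434,-.3493,.012]]))
for n,B in(("scene",dict(cap=(468,300,486,318),foot=(442,335,500,380),cup=(440,372,470,408),gv=(358,256,378,294),bv=(370,310,392,344),adp=(226,213,246,242),beak=(230,166,266,210),jar=(282,200,302,222))),
           ("side",dict(cap=(363,146,380,160),rest=(340,150,376,196),cup=(384,170,400,196),gv=(326,208,340,242),bv=(366,200,381,224),adp=(313,322,332,352),beak=(222,330,264,386),jar=(245,302,268,328)))):
    for q,b in B.items(): print(n,q,match(n+"0",n+"9",b,8))
E
```

```text
[ 0.4775 -0.3481  0.1859] [ 1.      0.0014 -0.0027] 37.3833
wrist cap (array([3, 0]), 0.976) grip (array([ 2, -1]), 0.992) ring (array([ 2, -1]), 0.971) foot (array([ 1, -2]), 0.979)
pred cap shift [[ 2.1684 -1.0575]] foot [[ 1.3841 -1.526 ]]
scene cap (array([0, 0]), 0.991)
scene foot (array([0, 0]), 0.999)
scene cup (array([0, 0]), 0.999)
scene gv (array([-1,  0]), 0.796)
scene bv (array([0, 0]), 0.978)
scene adp (array([0, 0]), 0.919)
scene beak (array([0, 0]), 0.775)
scene jar (array([0, 0]), 0.891)
side cap (array([0, 0]), 0.991)
side rest (array([0, 0]), 0.998)
side cup (array([0, 0]), 0.995)
side gv (array([0, 0]), 0.765)
side bv (array([0, 0]), 0.989)
side adp (array([ 1, -1]), 0.913)
side beak (array([0, 0]), 0.878)
side jar (array([0, 0]), 0.921)
```

The punch is back in its rest, since the cap and ring match the first pictures to within a pixel, and the things around it have not moved. Handing in.

```bash
python3 -c "
from workcell import workorder
print(workorder.close_job())"
```

```text
the job is handed in; nothing more can be done
None
```

The job is handed in after about 37 s of the 72 s allowed: the plate is home against the stop, the punch tripped once in the scribed ring about 1° from upright and is back in its rest, and the bystanders have not moved in the before/after pictures; the real fingertips sit about 39 mm behind the stated TCP, so I allowed for that, and I did not re-image the plate after punching.

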